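# Clamp, mark and unclamp a batch of glass panes

### The arm

A 6-joint arm with a two-finger parallel gripper is mounted at the origin on the work surface. World frame = base frame: x ahead of the robot, y to its left, z up, the work surface at z = 0. Lengths are in mm, angles in rad, forces in N, time in s.
With the tool pointing down it reaches from about 275 to 775 mm from the base axis. Payload 14.6 kg.
Tool frame: the origin (TCP) lies midway between the tips of the shut fingers; the grasp point (between the pads) lies 19 mm behind it (r.hold_point_z is the distance from the TCP to the grasp point, in mm); z points along the fingers, y is the line along which they close (so a half turn about z gives the same grasp; the last joint's range is limited). The gripper opens to 85 mm and grips with 20 to 120 N. Pads are 22 mm wide; open, the fingers measure 114 mm over their backs; the gripper's body (76 mm by 85 mm) begins 54 mm behind the grasp point. The pads swing forward as they close: fully open they stand 13 mm farther back than shut.
Start: joints at [-1.261, 0.263, -0.048, 1.259, 0, 1.415], TCP at [235.323, -469.31, 231.278] pointing down, gripper open.
Joint ranges: [-2.65, 2.65], [-0.89, 1.7], [-1.18, 1.37], [-2.13, 2.11], [-1.35, 1.29], [-3.14, 3.14]. Speed limits (rad/s): [1.89, 1.89, 2.57, 2.79, 3.14, 3.14].

### API

Orientations are given as [roll, pitch, yaw] about the fixed x, y, z axes, in that order (R = Rz(yaw) Ry(pitch) Rx(roll)).
In Python, from station import r, vision, job, look_for, regions_of gives the robot as it stands.
- The arm moves only by the tool servo_tool, never from a script. Its argument "rows" is a list of rows, each an object of numbers: "x", "y", "z": the shift along the tool's x, y, z in cm; "wx", "wy", "wz": the turn, a rotation vector about the tool's x, y, z in degrees; "claw": the gripper command: -1 is fully open, 1 is shut, values between are in proportion. A call has 1 to 12 rows; each row shifts and turns the commanded pose from where the row before left it, along the tool's axes as they then stand; what a row does not reach is not made up. A row lasts 1/10 s, in which the tool goes at most 50 mm and 8.59 degrees, less where a joint would pass 70% of its speed; a pose out of reach is approached as far as the arm can. A call with a gripper value outside its range is refused whole. The fingers move at their own pace and stop on an object; "newtons" is the grip in N (left out, the last holds). Time passes only in rows, so rows that do not move let the fingers close. It gives the time, the measured TCP pose, the force, the opening and the grip force at its end, in the units of the state.
- r.get_state(): the state, without advancing time (a new reading comes with each control period).
- vision.read_camera(name): name is "scene" or "top"; returns (picture, depth): 480x640x3 uint8, blue, green, red; 480x640 float32, mm along the optical axis (not along the pixel's ray), 0 where there is no reading.
- vision.camera_info(name): a dict with "vertical_fov" (degrees; the focal length in pixels is half the picture's height over the tangent of half this angle, whatever the lens; pixels are square), "cx", "cy" (the principal point, pixels), "rvec" (rotation vector, rad) and "tvec" (3), from world to camera coordinates, as OpenCV has them. Camera axes: x right, y down, z forward; pixel columns grow to the right and rows downward; lengths in mm; the calibration is good to about 2 mm. A picture is of the moment at which its call begins. camera_info takes no time and is no camera call.
- job.finish_job(): hands the job in; it is judged then, once.
Trained networks look in the newest picture that a camera, given by its name, has taken for a name from the list of things; names that differ only in an ending like _2 or _b are one class to them, and where a whole thing is asked for, a point or a joint stands for the part that bears it (a point fixed in the world has none). Each returns a list of dicts, best first, with "score" (0 to 1); they miss things now and then, are a little off and sometimes report something else, mostly with a low value. They report only what shows in the picture. A call takes as long as a camera call. They do not tell look-alikes from the thing itself.
- look_for(camera, label): "box" ([left, top, right, bottom] in pixels, round what is visible of it).
- regions_of(camera, label): "mask" (480x640 bool, what is visible of it) and "box" ([left, top, right, bottom] in pixels, round what is visible of it).
The state is a dict: "clock": time; "q": joint angles; "qvel": joint speeds; "effort": joint torques, N m; "tool_pos": TCP position; "orientation": TCP orientation; "force": force on the tool from outside, world axes, zero at the start; "moment": the same for the moment, N m; "opening": finger opening in mm; "grasp_force": force on a finger pad.
Only numpy, scipy, OpenCV 4.12 (cv2) and the standard library are available. Lean on these libraries where they do the work, as an engineer would, in place of code of your own. Each camera call takes 0.05 s, during which the arm holds its last target. There are 200 camera calls.

### The job

Lift every glass pane by its top edge out of the wooden rack and stand each in its own slot of the clamp's cradle, and stand the loose wooden block on the ledge between the jaw and the panes, cork face to the glass. Pump the orange trigger until the jaw's sprung pad presses the block and panes firmly against the cork end stop, let the trigger go, and then slide the green marking head across to its far end stop while the panes are held. Finally hold the red release lever down until the jaw has run fully back, and return every pane to a slot of the rack, leaving the block on its ledge and the other objects undisturbed.

Things in the scene. Friction and masses are not known exactly. Their poses are not given: they have to be found in the camera images.
- clamp: Bench clamp, fixed. Origin on the bench under its grey housing (x -60 to 45 mm, 44 wide, 100 tall; black fixed handle on top at x -46 to -30, to z 187); own +x is the way the jaw advances. Pad face x 87 (z 24 to 52) when back; bed top z 20, 150 wide; block ledge x 85 to 152, 12 mm strips at y +-67; slot walls x 167 to 222, to z 50; end stop face x 235, to z 70; marker track x 245 to 285.
- cradle_slot0 (a point): Floor of a cradle slot (20 mm above the bench), where the underside centre of a pane goes, 3 mm short of the stop (touching it, a pane is at clamp x 195). Three slots, 40 mm apart along the clamp's y, run along its x; 30 mm deep, 12 mm wide, 16 mm in the top 10 mm. Axes as the clamp's.
- cradle_slot1 (a point): Floor centre of the middle cradle slot.
- cradle_slot2 (a point): Floor centre of the third cradle slot.
- ledge (a point): Point on the ledge, 20 mm above the bench, where the centre of the block's underside goes, between jaw pad and panes; axes as the clamp's. 10 mm either way along x will do.
- trigger_front (a point): Point on the front (+x) face of the orange trigger, a blade 12 mm thick, 26 mm wide, hinged 83 mm above the bench at clamp x = 0; the point lies 75 mm up it, its top 100 mm. Push it towards the black handle (clamp -x): it swings 31 mm there and springs back when let go. Takes 5 to 15 N.
- trigger (a joint): Trigger swing, rad: 0 at rest (leaning to +x by 0.21), 0.42 fully squeezed. Each full squeeze advances the jaw by one 12 mm tooth; less than about 0.40 rad may not catch the next tooth.
- jaw (a joint): Jaw advance, m: 0 fully back, at most 0.060. The ratchet holds it at about 0.008, 0.020, 0.032, 0.044; a light spring draws it back to 0 within about a second while the release lever is held down.
- pad (a joint): How far the jaw's spring pad is pressed in, m: 0 free, 0.018 at most, 0.5 N per mm. With a block and panes in place it is pressed in 5 to 6 mm after four squeezes from fully back; 3 mm or more is firmly clamped. Overloaded by a further squeeze, the ratchet may slip back a tooth.
- release_pad (a point): Centre of the top of the red thumb pad (34 x 34 mm) of the release lever, behind the housing, about 79 mm above the bench; press straight down. It goes down 16 mm and springs back; 1 to 2 N.
- release (a joint): Release lever, rad: 0 to 0.03 at rest, 0.25 fully down; above 0.17 the jaw is free.
- marker_grip (a point): Middle of the top (169 mm above the bench) of the black grip on the green marking head: 20 mm along the clamp's x, 22 along y, 34 tall, on a head 34 x 36 mm. A steel arm 127 to 135 mm above the bench reaches from the head towards -x over the panes' middle (their tops in the cradle are at 110 mm). Slides along the clamp's +y with 2 N.
- marker (a joint): Marking head position along the clamp's +y, m: about 0 at the start end, 0.210 at the far end stop.
- rack: Wooden slotted rack, fixed, 100 x 140 mm. Origin at the centre of its underside on the bench. Three slots run along its own x at y = -40, 0 and 40 mm, floors 15 mm above the bench; widths and 30 mm depth as the cradle's; end walls at x = +-44 mm keep a pane within 4 mm of the centre.
- pane0: Clear greenish glass pane with a white top edge, 80 mm wide (own x), 8 mm thick (own y), 90 mm tall (own z), 144 g, standing on edge in the rack at the start. Origin at the centre of its lower edge. May be absent.
- pane1: Clear greenish glass pane with a white top edge, 80 mm wide (own x), 8 mm thick (own y), 90 mm tall (own z), 144 g, standing on edge in the rack at the start. Origin at the centre of its lower edge. May be absent.
- pane2: Clear greenish glass pane with a white top edge, 80 mm wide (own x), 8 mm thick (own y), 90 mm tall (own z), 144 g, standing on edge in the rack at the start. Origin at the centre of its lower edge. May be absent.
- block: Loose wooden block, 30 mm thick (own x), 100 mm long (own y), 30 mm tall, with its cork face at +x (to face the panes), and a dark upright grip tab 10 mm thick, 60 mm long along y, centred at x = -10 mm, from z 29 to 70 mm. 140 g. Origin at the centre of its underside.
- block_cork (a point): Centre of the block's cork face, 15 mm ahead (+x) of its origin and 15 mm up.
- tumbler: Glass tumbler, 72 mm across, 110 mm tall; bystander.
- ink: Ink jar, 48 mm across, 80 mm tall; bystander.
- weight: Brass weight, 56 mm across, 50 mm tall; bystander.
There are look-alikes about, which are no part of the job. Leave any black or yellow look-alike of the pane1 alone.

How it is judged:
By the outcome, as a careful person would: the job done as asked, in the order asked, and still so for the second after the job is handed in, with the robot touching nothing.
Of pane0, pane1, pane2 only 2 to 3 are there at a start; the rules pass over those that are not, and their reading is None.
At some moment in a run one of block may be knocked a few centimetres aside while the robot is not near it.
It also fails if it takes over 210 s, if anything falls off the work surface, if the arm or the gripper's body presses on something with over 40 N, if the wrist force passes 120 N, or if a joint passes its speed limit or range.

## Working session

There is one attempt and no reset: what is moved stays moved. The work goes in short steps, Python scripts to look and compute and a tool call to move; the robot and the scene stay as the last step left them, time stands still between calls to the robot, and variables do not carry over. Pictures are saved under pics/ and viewed, at most 14 in all, crops included, and the job is handed in when it is done.

Besides the shell and the picture viewer there is one more tool, called after "Request:" as name(argument=value, ...) on one line, values as JSON. servo_tool: Moves the arm, as the interface text tells. Its arguments: {"type":"object","properties":{"rows":{"type":"array","items":{"type":"object","properties":{"x":{"type":"number"},"y":{"type":"number"},"z":{"type":"number"},"wx":{"type":"number"},"wy":{"type":"number"},"wz":{"type":"number"},"claw":{"type":"number"}}}},"newtons":{"type":"number"}},"required":["rows"]}

```bash
ls; mkdir -p pics
cat > h.py <<'E'
import numpy as np, cv2
from station import r, vision, job, look_for, regions_of
def cam(n):
    i=vision.camera_info(n); f=240/np.tan(np.radians(i["vertical_fov"])/2)
    R=cv2.Rodrigues(np.array(i["rvec"],float))[0]; return f,i["cx"],i["cy"],R,np.array(i["tvec"],float).ravel()
def cloud(n,d):
    f,cx,cy,R,t=cam(n); v,u=np.mgrid[:480,:640]
    P=np.stack([(u-cx)/f*d,(v-cy)/f*d,d],-1); W=(P-t)@R; W[d<=0]=np.nan; return W
def onplane(n,u,v,z):
    f,cx,cy,R,t=cam(n); o=-R.T@t; d=R.T@np.array([(u-cx)/f,(v-cy)/f,1]); return o+d*(z-o[2])/d[2]
def proj(n,p):
    f,cx,cy,R,t=cam(n); q=R@np.array(p,float)+t; return q[0]/q[2]*f+cx,q[1]/q[2]*f+cy
E
python3 - <<'E'
from h import *
for n in("scene","top"):
    p,d=vision.read_camera(n); cv2.imwrite(f"pics/{n}0.png",p); np.save(n+"0.npy",d)
    i=vision.camera_info(n); f,cx,cy,R,t=cam(n); print(n,i,"pos",-R.T@t)
    for l in("clamp","rack","pane0","block","trigger_front","release_pad","marker_grip","tumbler","ink","weight"):
        print(l,[(np.round(x["box"]).astype(int).tolist(),round(float(x["score"]),2)) for x in look_for(n,l)])
print(r.get_state())
E
```

```text
pics
scene {'vertical_fov': 46.885147127029974, 'cx': 320.8870513061717, 'cy': 240.25958337626676, 'rvec': array([ 2.18364798,  1.08854323, -0.40588503]), 'tvec': array([-342.90232315, -195.63337911, 1686.89315546])} pos [1219.7970439  -518.44062875 1115.69593812]
clamp [([209, 217, 391, 358], 0.97), ([343, 176, 364, 196], 0.61)]
rack []
pane0 [([378, 176, 408, 210], 0.81), ([333, 202, 366, 229], 0.7), ([384, 183, 416, 215], 0.65), ([414, 163, 442, 201], 0.57)]
block [([139, 330, 166, 377], 0.55)]
trigger_front [([260, 265, 273, 300], 0.83)]
release_pad [([205, 316, 243, 344], 0.63), ([260, 266, 270, 300], 0.59)]
marker_grip [([353, 243, 384, 285], 0.95)]
tumbler [([404, 240, 438, 286], 0.98)]
ink [([227, 367, 251, 402], 0.8)]
weight [([346, 178, 365, 194], 0.84)]
top {'vertical_fov': 42.42635775687259, 'cx': 318.701686622268, 'cy': 240.5497602032349, 'rvec': array([ 2.13592343, -2.14019684,  0.18188744]), 'tvec': array([  19.2145277 ,  508.19969402, 1731.36190905])} pos [ 217.97217241   27.87261193 1791.07828883]
clamp [([275, 187, 430, 282], 0.88)]
rack [([182, 231, 232, 285], 0.58
[... 551 characters left out ...]
, 0.26)]
{'clock': 1.1, 'q': array([-1.26132238e+00,  2.63078548e-01, -4.82997796e-02,  1.25939288e+00,
       -2.25835772e-05,  1.41548482e+00]), 'qvel': array([-9.92368545e-05,  1.25687492e-05, -4.29956662e-04,  9.43210302e-04,
       -1.43533383e-04, -1.27843862e-03]), 'effort': array([-2.57007268e-03, -6.37433767e+01,  3.84767568e+01,  8.54099999e-04,
       -4.22777548e-04,  5.01147565e-05]), 'tool_pos': array([ 235.30651527, -469.31833337,  231.28949024]), 'orientation': array([3.14157133e+00, 2.61976103e-05, 4.64785448e-01]), 'force': array([-0.057061  ,  1.18317722, -0.50638081]), 'moment': array([0.03841507, 0.0665721 , 0.03901424]), 'grasp_force': 0.0, 'opening': 85.39813838404272}
```

Run:
```python
import cv2
a=cv2.imread("pics/scene0.png")[150:420,100:480]; cv2.imwrite("pics/s0.png",cv2.resize(a,None,fx=2.1,fy=2.1,interpolation=2))
a=cv2.imread("pics/top0.png")[150:340,130:500]; cv2.imwrite("pics/t0.png",cv2.resize(a,None,fx=2.1,fy=2.1,interpolation=2))
```

```text
(no output)
```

View pics/s0.png

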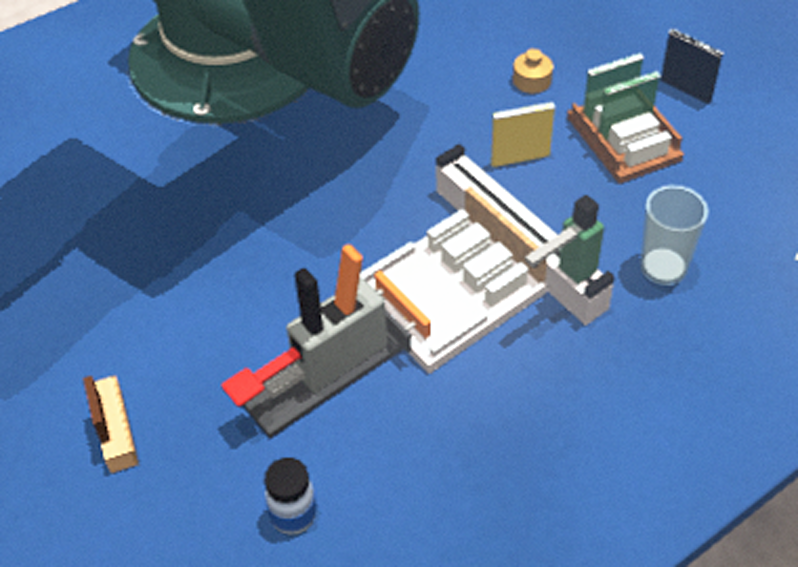

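View pics/t0.png

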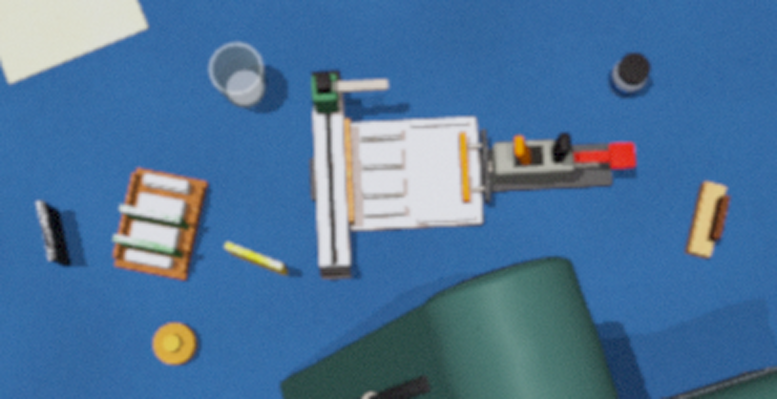

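The top view (crop = 2.1× from (130,150)) shows the clamp advancing towards image left (world +y). The red pad is at px (426,224) and the marker at (284,193), its start end. The rack at (206,255) holds two panes. The yellow and black look-alikes are loose, and the block at (467,254) has its tab towards image right. Next I'll measure poses.

```bash
cat > m.py <<'E'
from h import *
def rect(P,w=''):
    (c,s,a)=cv2.minAreaRect(P[:,:2].astype(np.float32)); 
    print(w,len(P),'c',np.round(c,1),'s',np.round(s,1),'a',round(a,1),'med',np.round(np.median(P,0),1))
if __name__=="__main__":
  for n in("top","scene"):
    im=cv2.imread(f"pics/{n}0.png"); d=np.load(n+"0.npy"); W=cloud(n,d); z=W[...,2]
    hsv=cv2.cvtColor(im,cv2.COLOR_BGR2HSV); H,S,V=[hsv[...,k].astype(int) for k in range(3)]
    print(n,"bench z",np.nanmedian(z[(H>100)&(H<120)&(S>150)]), 'std',np.nanstd(z[(H>100)&(H<120)&(S>150)&(abs(z)<15)]))
    red=((H<5)|(H>174))&(S>190)&(V>150); rect(W[red&(z>60)],'red')
    org=(H>8)&(H<18)&(S>190)&(V>180); 
    k,lab,st,ce=cv2.connectedComponentsWithStats(org.astype(np.uint8))
    for j in range(1,k):
        if st[j,4]>8: rect(W[(lab==j)&(z==z)],f'org {np.round(ce[j])} z{np.nanmin(z[lab==j]):.0f}..{np.nanmax(z[lab==j]):.0f}')
    white=(S<60)&(V>150)
    k,lab,st,ce=cv2.connectedComponentsWithStats((white&(z>-5)).astype(np.uint8))
    for j in range(1,k):
        if st[j,4]>8: rect(W[(lab==j)&(z==z)],f'wh {np.round(ce[j])} z{np.nanmin(z[lab==j]):.0f}..{np.nanmax(z[lab==j]):.0f}')
    X,Y=W[...,0],W[...,1]
    reg=(X>200)&(X<500)
    rect(W[reg&(abs(z-100)<5)&(Y<0)&(Y>-250)&(S<80)],'housing top')
    rect(W[reg&(abs(z-20)<4)&(S<60)&(Y>-150)&(Y<250)],'bed')
    gr=(H>40)&(H<90)&(z>40); rect(W[gr&(Y>0)&(Y<200)&(X>250)],'green'); 
    br=((H<20)&(S>60)&(z<60)&(z>8)&(Y>200)); rect(W[br],'rack')
    pg=(z>75)&(z<125)&(Y>240)&(X<260)&(X>0)&(Y<480); rect(W[pg],'panetop')
    bl=(H<25)&(z>10)&(Y<-280); rect(W[bl],'block')
    bl=(H<25)&(z>50)&(Y<-280); rect(W[bl],'tab'); 
    bl=(H<25)&(abs(z-30)<5)&(Y<-280); rect(W[bl],'blocktop')
E
python3 m.py
```

```text
top bench z 1.7777579448607934 std 4.4539361123707
red 179 c [ 549.7 -261.1] s [77.2 31.4] a 87.7 med [ 549.1 -275.8   77.8]
wh [ 97. 101.] z-5..13 17 c [945.  692.2] s [50.8  7. ] a 86.4 med [946.1 692.3   2.1]
wh [128. 101.] z-5..6 15 c [946.7 597.3] s [45.1  4.1] a 89.8 med [945.4 596.8   3.7]
wh [158. 154.] z-5..20 3324 c [778.5 498.6] s [160.4 214.3] a 23.0 med [778.2 498.    2.9]
wh [ 59. 151.] z-4..8 9 c [788.6 796.6] s [ 4.2 25.6] a 87.1 med [790.2 796.    1.2]
wh [ 58. 165.] z-4..8 9 c [745.5 796.6] s [24.9  3.2] a 10.1 med [7.458e+02 7.965e+02 5.000e-01]
wh [246. 191.] z-4..121 219 c [656.8 231. ] s [62.2 48.8] a 25.3 med [656.1 230.1  16.2]
wh [302. 190.] z-5..146 122 c [649.9  64.7] s [65.1 47.3] a 88.0 med [633.5  64.3 137. ]
wh [283. 240.] z-5..67 463 c [513.2 121.6] s [217.3  21.4] a 3.0 med [510.6 120.1  51.7]
wh [292. 240.] z-2..76 455 c [512.5  96.4] s [219.5  20.9] a 1.7 med [508.5  94.9  51. ]
wh [ 55. 209.] z-4..6 9 c [611.4 796.1] s [23.4  3.7] a 0.3 med [610.7 796.4   1. ]
wh [327. 232.] z-4..63 2997 c [539.7  -6.9] s [157.6 183.1] a 2.7 med [535.8  -5.8  24. ]
[... 3989 characters left out ...]
6] a 74.2 med [ 688.9 -311.1   53.4]
wh [617. 456.] z117..155 2217 c [1250.1  157. ] s [207.1  59.9] a 90.0 med [1240.4  138.5  145.4]
housing top 0 c [0. 0.] s [0. 0.] a 0.0 med [nan nan nan]
bed 279 c [457.1  48.1] s [ 75.6 265.4] a 25.5 med [483.7 -16.   20. ]
green 1501 c [761.3 117.1] s [1016.3  190.2] a 2.7 med [620.4  97.9 147.4]
rack 1423 c [371.3 971.5] s [ 271.7 1402.6] a 3.8 med [ 370.7 1628.    27.5]
panetop 0 c [0. 0.] s [0. 0.] a 0.0 med [nan nan nan]
block 1605 c [ 284.7 -400.7] s [822.8 237.1] a 22.2 med [ 273.5 -441.2  261.5]
tab 1171 c [ 284.6 -398.5] s [815.6 233.8] a 25.1 med [ 271.1 -447.4  347.5]
blocktop 204 c [ 215.7 -476.6] s [631.9  72.6] a 15.1 med [ 463.4 -410.5   29.6]
  return _methods._mean(a, axis=axis, dtype=dtype,
  ret = um.true_divide(
```

```bash
cat > fit.py <<'E'
from h import *
from scipy.optimize import least_squares
CLAMP=[(-60,45,-22,22,0,100),(85,167,-75,75,0,20),(167,222,-54,-46.5,0,50),(235,245,-60,60,0,70),(245,285,-125,125,0,51)]
CLAMP+=[(167,222,a,b,0,50) for a,b in((-34,-6),(6,34),(46,54))]; CLAMP[2]=(167,222,-54,-46,0,50)
RACK=[(-50,50,-70,70,0,15)]+[(-33,33,a,b,0,45) for a,b in((-34,-6),(6,34),(46,64),(-64,-46))]
BLOCK=[(-15,15,-50,50,0,30),(-15,-5,-30,30,29,70)]
def sdf(P,B):
    out=[]
    for b in B:
        b=np.array(b,float); c=(b[::2]+b[1::2])/2; h=(b[1::2]-b[::2])/2
        q=abs(P-c)-h; out.append(np.linalg.norm(np.maximum(q,0),axis=1)+np.minimum(q.max(1),0))
    return np.min(out,0)
def fit(P,B,g):
    def loc(p):
        c,s=np.cos(p[2]),np.sin(p[2]); d=P[:,:2]-p[:2]
        return np.c_[d[:,0]*c+d[:,1]*s,-d[:,0]*s+d[:,1]*c,P[:,2]]
    best=None
    for dx in(-8,0,8):
        for dy in(-8,0,8):
            s=least_squares(lambda p:sdf(loc(p),B),np.array(g)+[dx,dy,0],loss='cauchy',f_scale=2,x_scale=[1,1,.02])
            if best is None or s.cost<best.cost: best=s
    e=abs(sdf(loc(best.x),B)); return best.x,np.median(e),len(P)
def get(tag,cams=("top","scene")): 
    return {n:(lambda W:W[np.isfinite(W[...,0])])(cloud(n,np.load(f"{n}{tag}.npy"))) for n in cams}
def near(P,c,rad,z0,z1): return P[(np.hypot(P[:,0]-c[0],P[:,1]-c[1])<rad)&(P[:,2]>z0)&(P[:,2]<z1)]
E
python3 - <<'E'
from fit import *
D=get(0); A=np.vstack(list(D.values())); D['both']=A
for n,P in D.items():
    print(n)
    Q=near(P,(525,-20),210,10,75); Q=np.vstack([Q,near(P,(540,-165),70,90,105)])
    x,e,k=fit(Q,CLAMP,(537,-155,np.radians(93))); print('clamp',np.round(x[:2],1),np.degrees(x[2]).round(2),e.round(2),k)
    x,e,k=fit(near(P,(470,347),80,9,60),RACK,(470,347,np.radians(79))); print('rack',np.round(x[:2],1),np.degrees(x[2]).round(2),e.round(2),k)
    Q=near(P,(470,-410),70,8,80)
    for g in(-100,80):
        x,e,k=fit(Q,BLOCK,(470,-410,np.radians(g))); print('block',np.round(x[:2],1),np.degrees(x[2]).round(2),e.round(2),k)
    Q=near(P,(450,350),80,98,112); c,w=cv2.kmeans(Q[:,:2].astype(np.float32),2,None,(3,50,.1),5,1)[1:]
    for j in(0,1):
        q=Q[c[:,0]==j][:,:2]
        if len(q)>4:
            m=np.median(q,0); vx,vy,_,_=cv2.fitLine(q.astype(np.float32),cv2.DIST_HUBER,0,.01,.01).ravel(); t=(q-m)@[vx,vy]; print('pane',len(q),w[j].round(1),np.degrees(np.arctan2(vy,vx)).round(1),np.ptp(t).round(1), (m+np.array([vx,vy])*(t.min()+t.max())/2).round(1))
E
```

```text
top
clamp [ 544.5 -155. ] 93.37 3.93 5449
rack [470.4 347. ] 78.73 2.79 1446
block [ 468.6 -415.2] -106.47 5.54 635
block [ 471.1 -406.3] 74.68 3.25 635Traceback (most recent call last):
  File "<stdin>", line 11, in <module>
cv2.error: OpenCV(4.12.0) /io/opencv/modules/core/src/kmeans.cpp:259: error: (-215:Assertion failed) (unsigned)_labels.at<int>(i) < (unsigned)K in function 'kmeans'
```

```bash
cat > f0.py <<'E'
from fit import *
D=get(0); A=np.vstack(list(D.values())); D['both']=A
for n,P in D.items():
    print(n)
    Q=near(P,(525,-20),210,10,75); Q=np.vstack([Q,near(P,(540,-165),70,90,105)])
    x,e,k=fit(Q,CLAMP,(537,-155,np.radians(93))); print('clamp',np.round(x[:2],1),np.degrees(x[2]).round(2),e.round(2),k)
    x,e,k=fit(near(P,(470,347),80,9,60),RACK,(470,347,np.radians(79))); print('rack',np.round(x[:2],1),np.degrees(x[2]).round(2),e.round(2),k)
    Q=near(P,(470,-410),70,8,80)
    x,e,k=fit(Q,BLOCK,(470,-410,np.radians(75))); print('block',np.round(x[:2],1),np.degrees(x[2]).round(2),e.round(2),k)
    Q=near(P,(450,350),80,98,112); c,w=cv2.kmeans(Q[:,:2].astype(np.float32),2,None,(3,50,.1),5,2)[1:]
    for j in(0,1):
        q=Q[c[:,0]==j][:,:2]
        if len(q)>4:
            m=np.median(q,0); vx,vy,_,_=cv2.fitLine(q.astype(np.float32),cv2.DIST_HUBER,0,.01,.01).ravel(); t=(q-m)@[vx,vy]; print('pane',len(q),w[j].round(1),np.degrees(np.arctan2(vy,vx)).round(1),np.ptp(t).round(1), (m+np.array([vx,vy])*(t.min()+t.max())/2).round(1))
# overlay
im=cv2.imread("pics/top0.png"); sc=5
print('proj check')
E
python3 f0.py
```

```text
top
clamp [ 544.5 -155. ] 93.37 3.93 5449
rack [470.4 347. ] 78.73 2.79 1446
block [ 471.1 -406.3] 74.68 3.25 635
pane 88 [447.2 325.3] 1.6 53.7 [445.3 324.6]
pane 88 [452.6 365.7] -0.5 52.6 [451.6 365.3]
scene
clamp [ 545.6 -155.9] 92.63 1.92 6990
rack [463.9 330. ] 80.79 3.01 1222
block [ 471.6 -407.4] 75.11 1.08 671
pane 103 [470.6 339.3] 79.5 79.9 [472.2 340.4]
pane 103 [431.8 349.6] 78.8 80.1 [432.2 348.7]
both
clamp [ 545.3 -155.8] 92.76 2.67 12439
rack [467.4 345.1] 81.16 3.02 2668
block [ 471.6 -406.9] 74.87 1.64 1306
pane 184 [447.5 324.3] -10.0 57.5 [447.  326.1]
pane 198 [453.5 364.1] -12.0 53.9 [454.1 363.7]
proj check
```

```bash
cat > ov.py <<'E'
from fit import *
PC=(545.5,-155.8,np.radians(92.8)); PR=(471,343,np.radians(79.2)); PB=(471.6,-407,np.radians(75))
def l2w(p,q):
    c,s=np.cos(p[2]),np.sin(p[2]); q=np.array(q,float); return np.array([p[0]+c*q[0]-s*q[1],p[1]+s*q[0]+c*q[1],q[2]])
def w2l(p,q):
    c,s=np.cos(p[2]),np.sin(p[2]); dx,dy=q[0]-p[0],q[1]-p[1]; return np.array([c*dx+s*dy,-s*dx+c*dy,q[2]])
def draw(im,n,p,B,sc,off,col):
    for b in B:
        pts=[np.int32((np.array(proj(n,l2w(p,(x,y,b[5]))))-off)*sc) for x,y in((b[0],b[2]),(b[1],b[2]),(b[1],b[3]),(b[0],b[3]))]
        cv2.polylines(im,[np.array(pts)],True,col,1)
if __name__=="__main__":
    out=[]
    for n,(u0,u1,v0,v1) in {"top":(170,440,180,290),"scene":(200,440,160,360)}.items():
        sc=790/(u1-u0) if n=="top" else 2.9
        sc=2.9
        im=cv2.resize(cv2.imread(f"pics/{n}0.png")[v0:v1,u0:u1],None,fx=sc,fy=sc,interpolation=2)
        off=np.array([u0-.5,v0-.5])
        draw(im,n,PC,CLAMP,sc,off,(0,0,255)); draw(im,n,PR,RACK,sc,off,(255,0,0)); draw(im,n,PB,BLOCK,sc,off,(255,0,255))
        for c in((472,340.4),(432.2,348.7)): draw(im,n,(*c,np.radians(79.2)),[(-40,40,-4,4,0,105)],sc,off,(255,0,255))
        cv2.imwrite(f"pics/ov_{n}.png",im)
    # slot wall refinement, scene only
    for n in("top","scene"):
        P=get(0)[n]; L=np.array([w2l(PC,q) for q in near(P,(535,40),90,38,56)]); L=L[(L[:,0]>165)&(L[:,0]<225)&(abs(L[:,1])<70)]
        print(n,np.histogram(L[:,1],np.arange(-64,65,4)))
E
python3 ov.py
```

```text
top (array([ 1, 21, 21, 25, 34,  0,  0,  0, 17, 21, 24, 23, 22, 29, 22,  0,  0,
        0, 19, 20, 27, 18, 21, 17, 28,  0,  0,  3, 21, 24, 28,  9]), array([-64, -60, -56, -52, -48, -44, -40, -36, -32, -28, -24, -20, -16,
       -12,  -8,  -4,   0,   4,   8,  12,  16,  20,  24,  28,  32,  36,
        40,  44,  48,  52,  56,  60,  64]))
scene (array([27, 56, 29, 32,  6,  0,  1, 46, 44, 31, 34, 23, 39, 24,  4,  0,  2,
       30, 52, 27, 33, 28, 24, 26, 10,  0,  3, 36, 52, 29, 18,  7]), array([-64, -60, -56, -52, -48, -44, -40, -36, -32, -28, -24, -20, -16,
       -12,  -8,  -4,   0,   4,   8,  12,  16,  20,  24,  28,  32,  36,
        40,  44,  48,  52,  56,  60,  64]))
```

View pics/ov_scene.png

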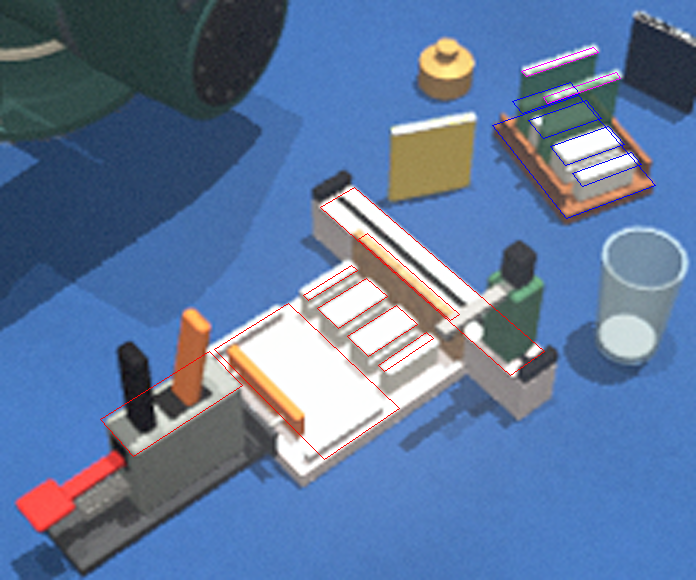

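View pics/ov_top.png

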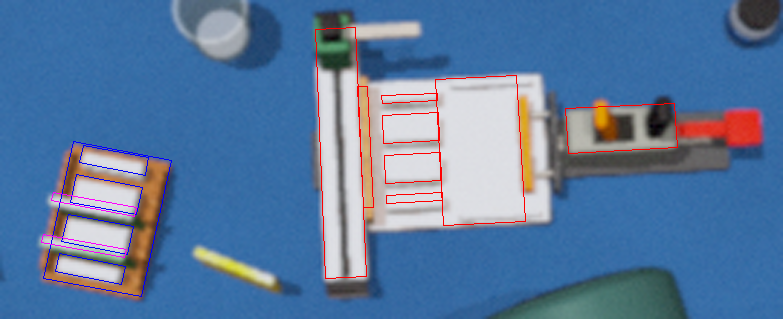

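The overlay fits to about 2 mm: bed, slots, stop, block and pane tops all line up. There are two panes, in the rack's middle slot and its +y slot. Now computing moves.

```bash
cat > go.py <<'E'
from ov import *
def go(*tg):
    "targets (x,y,z,yawdeg): prints shift (tool axes as now, cm) and then turn wz (deg)"
    s=r.get_state(); p=np.array(s["tool_pos"]); o=s["orientation"]; yaw=o[2]
    print('at',p.round(1),'rpy',np.degrees(o).round(2),'open',round(s["opening"],1),'gf',round(s["grasp_force"],1),'F',np.round(s["force"],1),'t',round(s["clock"],1))
    for t in tg:
        d=np.array(t[:3])-p; c,sn=np.cos(yaw),np.sin(yaw); y2=np.radians(t[3])
        w=-np.degrees((y2-yaw+np.pi)%(2*np.pi)-np.pi)
        print('  x %.2f y %.2f z %.2f  wz %.2f'%((c*d[0]+sn*d[1])/10,(sn*d[0]-c*d[1])/10,-d[2]/10,w)); p=np.array(t[:3]); yaw=y2
E
python3 - <<'E'
from go import *
print('slots',[l2w(PC,(192,y,20)).round(1) for y in(-40,0,40)],'ledge',l2w(PC,(120,0,20)).round(1),'trig',l2w(PC,(0,0,0)),l2w(PC,(265,-105,169)).round(1))
go((471,341,231,79.2),(471,341,160,79.2),(471,341,85,79.2))
E
```

```text
slots [array([576.1,  37.9,  20. ]), array([536.1,  36. ,  20. ]), array([496.2,  34. ,  20. ])] ledge [539.6 -35.9  20. ] trig [ 545.5 -155.8    0. ] [637.4 114.  169. ]
at [ 235.3 -469.3  231.3] rpy [180.     0.    26.63] open 85.4 gf 0.0 F [-0.1  1.2 -0.5] t 1.1
  x 57.39 y -61.87 z 0.03  wz -52.57
  x 0.00 y 0.00 z 7.10  wz -0.00
  x 0.00 y 0.00 z 7.50  wz -0.00
```

Request:
servo_tool(rows=[{"x": 2.39,"y": -2.58,"claw": 0.4},{"x": 2.39,"y": -2.58,"claw": 0.4},{"x": 2.39,"y": -2.58,"claw": 0.4},{"x": 2.39,"y": -2.58,"claw": 0.4},{"x": 2.39,"y": -2.58,"claw": 0.4},{"x": 2.39,"y": -2.58,"claw": 0.4},{"x": 2.39,"y": -2.58,"claw": 0.4},{"x": 2.39,"y": -2.58,"claw": 0.4},{"x": 2.39,"y": -2.58,"claw": 0.4},{"x": 2.39,"y": -2.58,"claw": 0.4},{"x": 2.39,"y": -2.58,"claw": 0.4},{"x": 2.39,"y": -2.58,"claw": 0.4}])

```text
$.rows[0]: bad value
```

Request:
servo_tool(rows=[{"x": 2.39,"y": -2.58,"claw": 0.4},{"x": 2.39,"y": -2.58,"claw": 0.4},{"x": 2.39,"y": -2.58,"claw": 0.4},{"x": 2.39,"y": -2.58,"claw": 0.4},{"x": 2.39,"y": -2.58,"claw": 0.4},{"x": 2.39,"y": -2.58,"claw": 0.4},{"x": 2.39,"y": -2.58,"claw": 0.4},{"x": 2.39,"y": -2.58,"claw": 0.4},{"x": 2.39,"y": -2.58,"claw": 0.4},{"x": 2.39,"y": -2.58,"claw": 0.4},{"x": 2.39,"y": -2.58,"claw": 0.4},{"x": 2.39,"y": -2.58,"claw": 0.4}])

```text
$.rows[0]: bad value
```

Request:
servo_tool(rows=[{"wz": -7.5,"claw": 0.4},{"wz": -7.5,"claw": 0.4},{"wz": -7.5,"claw": 0.4},{"wz": -7.5,"claw": 0.4},{"wz": -7.5,"claw": 0.4},{"wz": -7.5,"claw": 0.4},{"wz": -7.5,"claw": 0.4},{"claw": 0.4},{"claw": 0.4},{"claw": 0.4}])

```text
$.rows[0]: bad value
```

Run:
```python
from go import *
for n in("scene","top"):
    p,d=vision.read_camera(n); cv2.imwrite(f"pics/{n}1.png",p); np.save(n+"1.npy",d)
P=get(1)['scene']
x,e,k=fit(near(P,(471,-407),70,8,80),BLOCK,PB); print('block',np.round(x[:2],1),np.degrees(x[2]).round(2),e)
x,e,k=fit(near(get(1)['top'],(471,-407),70,8,80),BLOCK,PB); print('block',np.round(x[:2],1),np.degrees(x[2]).round(2),e)
go((471,341,160,79.2))
```

```text
block [ 471.7 -407.3] 75.58 1.1027968776518549
block [ 471.1 -406.3] 74.86 2.782067405789446
at [ 235.3 -469.3  231.3] rpy [-180.      0.     26.63] open 85.4 gf 0.0 F [-0.3 -0.1 -0. ] t 1.2
  x 57.39 y -61.87 z 7.13  wz -52.57
```

Request:
servo_tool(rows=[{"x": 2.39,"y": -2.58,"z": 0,"wx": 0,"wy": 0,"wz": 0,"claw": 0.4}])

```text
clock: 1.3
tool_pos: [244.7, -437.6, 230.7]
orientation: [3.141, 0.0, 0.463]
force: [0.2, 0.2, 0.8]
opening: 73.6
grasp_force: 0.0
```

Request:
servo_tool(rows=[{"x": 2.75,"y": -2.96,"z": 0,"wx": 0,"wy": 0,"wz": 0,"claw": 0.4},{"x": 2.75,"y": -2.96,"z": 0,"wx": 0,"wy": 0,"wz": 0,"claw": 0.4},{"x": 2.75,"y": -2.96,"z": 0,"wx": 0,"wy": 0,"wz": 0,"claw": 0.4},{"x": 2.75,"y": -2.96,"z": 0,"wx": 0,"wy": 0,"wz": 0,"claw": 0.4},{"x": 2.75,"y": -2.96,"z": 0,"wx": 0,"wy": 0,"wz": 0,"claw": 0.4},{"x": 2.75,"y": -2.96,"z": 0,"wx": 0,"wy": 0,"wz": 0,"claw": 0.4},{"x": 2.75,"y": -2.96,"z": 0,"wx": 0,"wy": 0,"wz": 0,"claw": 0.4},{"x": 2.75,"y": -2.96,"z": 0,"wx": 0,"wy": 0,"wz": 0,"claw": 0.4},{"x": 2.75,"y": -2.96,"z": 0,"wx": 0,"wy": 0,"wz": 0,"claw": 0.4},{"x": 2.75,"y": -2.96,"z": 0,"wx": 0,"wy": 0,"wz": 0,"claw": 0.4}])

```text
clock: 2.3
tool_pos: [358.4, -46.1, 231.5]
orientation: [3.141, -0.001, 0.465]
force: [1.4, -0.5, -0.3]
opening: 25.4
grasp_force: 0.0
```

Request:
servo_tool(rows=[{"x": 2.75,"y": -2.96,"z": 0,"wx": 0,"wy": 0,"wz": 0,"claw": 0.4},{"x": 2.75,"y": -2.96,"z": 0,"wx": 0,"wy": 0,"wz": 0,"claw": 0.4},{"x": 2.75,"y": -2.96,"z": 0,"wx": 0,"wy": 0,"wz": 0,"claw": 0.4},{"x": 2.75,"y": -2.96,"z": 0,"wx": 0,"wy": 0,"wz": 0,"claw": 0.4},{"x": 2.75,"y": -2.96,"z": 0,"wx": 0,"wy": 0,"wz": 0,"claw": 0.4},{"x": 2.75,"y": -2.96,"z": 0,"wx": 0,"wy": 0,"wz": 0,"claw": 0.4},{"x": 2.75,"y": -2.96,"z": 0,"wx": 0,"wy": 0,"wz": 0,"claw": 0.4},{"x": 2.75,"y": -2.96,"z": 0,"wx": 0,"wy": 0,"wz": 0,"claw": 0.4},{"x": 2.75,"y": -2.96,"z": 0,"wx": 0,"wy": 0,"wz": 0,"claw": 0.4},{"x": 2.75,"y": -2.96,"z": 0,"wx": 0,"wy": 0,"wz": 0,"claw": 0.4}])

```text
clock: 3.3
tool_pos: [473.9, 337.3, 231.2]
orientation: [-3.137, -0.0, 0.476]
force: [1.1, -0.3, 0.6]
opening: 25.5
grasp_force: 0.0
```

Request:
servo_tool(rows=[{"x": 0,"y": 0,"z": 0,"wx": 0,"wy": 0,"wz": -7.5,"claw": 0.4},{"x": 0,"y": 0,"z": 0,"wx": 0,"wy": 0,"wz": -7.5,"claw": 0.4},{"x": 0,"y": 0,"z": 0,"wx": 0,"wy": 0,"wz": -7.5,"claw": 0.4},{"x": 0,"y": 0,"z": 0,"wx": 0,"wy": 0,"wz": -7.5,"claw": 0.4},{"x": 0,"y": 0,"z": 0,"wx": 0,"wy": 0,"wz": -7.5,"claw": 0.4},{"x": 0,"y": 0,"z": 0,"wx": 0,"wy": 0,"wz": -7.5,"claw": 0.4},{"x": 0,"y": 0,"z": 0,"wx": 0,"wy": 0,"wz": -7.5,"claw": 0.4},{"x": 0,"y": 0,"z": 0,"wx": 0,"wy": 0,"wz": 0,"claw": 0.4},{"x": 0,"y": 0,"z": 0,"wx": 0,"wy": 0,"wz": 0,"claw": 0.4}])

```text
clock: 4.2
tool_pos: [474.0, 335.1, 231.3]
orientation: [-3.139, -0.003, 1.386]
force: [-0.1, 0.8, 1.0]
opening: 25.9
grasp_force: 0.0
```

Run:
```python
from go import *
go((471,341,140,79.2),(471,341,82,79.2))
```

```text
at [474.  335.1 231.3] rpy [-179.85   -0.19   79.43] open 25.9 gf 0.0 F [-0.1  0.8  1. ] t 4.2
  x 0.52 y -0.40 z 9.13  wz 0.23
  x 0.00 y 0.00 z 5.80  wz -0.00
```

Request:
servo_tool(rows=[{"x": 0.5,"y": -0.4,"z": 3,"wx": 0,"wy": 0,"wz": 0,"claw": 0.4},{"x": 0,"y": 0,"z": 3,"wx": 0,"wy": 0,"wz": 0,"claw": 0.4},{"x": 0,"y": 0,"z": 2.5,"wx": 0,"wy": 0,"wz": 0,"claw": 0.4},{"x": 0,"y": 0,"z": 2,"wx": 0,"wy": 0,"wz": 0,"claw": 0.4},{"x": 0,"y": 0,"z": 1,"wx": 0,"wy": 0,"wz": 0,"claw": 0.4},{"x": 0,"y": 0,"z": 1,"wx": 0,"wy": 0,"wz": 0,"claw": 0.4}])

```text
clock: 4.8
tool_pos: [470.8, 341.3, 106.0]
orientation: [-3.139, -0.003, 1.388]
force: [0.1, 0.7, 0.2]
opening: 25.9
grasp_force: 0.0
```

Run:
```python
from go import *
p,d=vision.read_camera("scene"); a=p[150:230,340:450]; cv2.imwrite("pics/s2.png",cv2.resize(a,None,fx=6,fy=6,interpolation=2))
go((471,341,74,79.2))
```

```text
at [470.5 341.1 104.8] rpy [-1.798e+02 -1.500e-01  7.957e+01] open 25.9 gf 0.0 F [ 0.1  0.4 -2.2] t 4.8
  x 0.00 y 0.05 z 3.08  wz 0.37
```

View pics/s2.png

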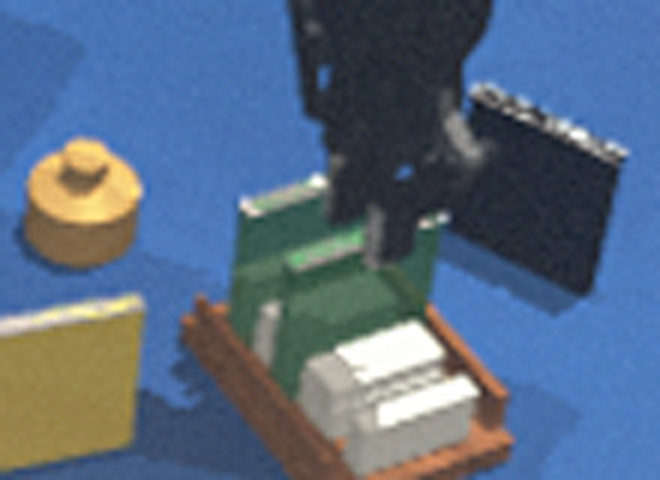

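The fingers straddle the middle pane, near finger at about (385,235) and far finger between the two panes. I'll go down and grip.

Request:
servo_tool(rows=[{"x": 0,"y": 0,"z": 0.8,"wx": 0,"wy": 0,"wz": 0.2,"claw": 0.4},{"x": 0,"y": 0,"z": 0.8,"wx": 0,"wy": 0,"wz": 0.2,"claw": 0.4},{"x": 0,"y": 0,"z": 0.8,"wx": 0,"wy": 0,"wz": 0,"claw": 0.4},{"x": 0,"y": 0,"z": 0.7,"wx": 0,"wy": 0,"wz": 0,"claw": 0.4},{"x": 0,"y": 0,"z": 0,"wx": 0,"wy": 0,"wz": 0,"claw": 0.4}])

```text
clock: 5.35
tool_pos: [470.2, 341.1, 74.3]
orientation: [-3.138, -0.003, 1.383]
force: [-0.2, -0.3, 0.3]
opening: 25.3
grasp_force: 0.0
```

Request:
servo_tool(newtons=30, rows=[{"x": 0,"y": 0,"z": 0,"wx": 0,"wy": 0,"wz": 0,"claw": 1},{"x": 0,"y": 0,"z": 0,"wx": 0,"wy": 0,"wz": 0,"claw": 1},{"x": 0,"y": 0,"z": 0,"wx": 0,"wy": 0,"wz": 0,"claw": 1},{"x": 0,"y": 0,"z": 0,"wx": 0,"wy": 0,"wz": 0,"claw": 1},{"x": 0,"y": 0,"z": 0,"wx": 0,"wy": 0,"wz": 0,"claw": 1}])

```text
clock: 5.85
tool_pos: [470.4, 341.5, 75.4]
orientation: [-3.139, -0.004, 1.383]
force: [-3.7, 1.2, 0.9]
opening: 7.7
grasp_force: 32.4
```

Run:
```python
from go import *
go((471,341,240,79.2))
```

```text
at [470.4 341.5  75.4] rpy [-179.83   -0.2    79.26] open 7.7 gf 32.4 F [-3.7  1.2  0.9] t 5.8
  x -0.03 y 0.07 z -16.46  wz 0.06
```

Request:
servo_tool(newtons=40, rows=[{"x": 0,"y": 0,"z": -0.5,"wx": 0,"wy": 0,"wz": 0,"claw": 1},{"x": 0,"y": 0,"z": -1,"wx": 0,"wy": 0,"wz": 0,"claw": 1},{"x": 0,"y": 0,"z": -2,"wx": 0,"wy": 0,"wz": 0,"claw": 1},{"x": 0,"y": 0,"z": -2,"wx": 0,"wy": 0,"wz": 0,"claw": 1},{"x": 0,"y": 0,"z": -2,"wx": 0,"wy": 0,"wz": 0,"claw": 1},{"x": 0,"y": 0,"z": -2,"wx": 0,"wy": 0,"wz": 0,"claw": 1},{"x": 0,"y": 0,"z": -2,"wx": 0,"wy": 0,"wz": 0,"claw": 1},{"x": 0,"y": 0,"z": -1,"wx": 0,"wy": 0,"wz": 0,"claw": 1},{"x": 0,"y": 0,"z": 0,"wx": 0,"wy": 0,"wz": 0,"claw": 1}])

```text
clock: 6.75
tool_pos: [471.8, 341.2, 201.9]
orientation: [-3.142, -0.005, 1.383]
force: [0.0, 0.2, -1.6]
opening: 7.0
grasp_force: 40.1
```

Run:
```python
from go import *
c=l2w(PC,(192,40,20)); go((*c[:2],200,92.8),(*c[:2],125,92.8))
```

```text
at [471.8 341.2 201.9] rpy [-180.     -0.29   79.25] open 7.0 gf 40.1 F [ 0.   0.2 -1.6] t 6.8
  x -29.72 y 8.12 z 0.19  wz -13.55
  x 0.00 y 0.00 z 7.50  wz -0.00
```

Request:
servo_tool(rows=[{"x": -2.97,"y": 0.81,"z": 0,"wx": 0,"wy": 0,"wz": 0,"claw": 1},{"x": -2.97,"y": 0.81,"z": 0,"wx": 0,"wy": 0,"wz": 0,"claw": 1},{"x": -2.97,"y": 0.81,"z": 0,"wx": 0,"wy": 0,"wz": 0,"claw": 1},{"x": -2.97,"y": 0.81,"z": 0,"wx": 0,"wy": 0,"wz": 0,"claw": 1},{"x": -2.97,"y": 0.81,"z": 0,"wx": 0,"wy": 0,"wz": 0,"claw": 1},{"x": -2.97,"y": 0.81,"z": 0,"wx": 0,"wy": 0,"wz": 0,"claw": 1},{"x": -2.97,"y": 0.81,"z": 0,"wx": 0,"wy": 0,"wz": 0,"claw": 1},{"x": -2.97,"y": 0.81,"z": 0,"wx": 0,"wy": 0,"wz": 0,"claw": 1},{"x": -2.97,"y": 0.81,"z": 0,"wx": 0,"wy": 0,"wz": 0,"claw": 1},{"x": -2.97,"y": 0.81,"z": 0,"wx": 0,"wy": 0,"wz": 0,"claw": 1}])

```text
clock: 7.75
tool_pos: [494.8, 32.7, 198.3]
orientation: [-3.138, -0.003, 1.383]
force: [0.2, 0.3, -1.2]
opening: 7.3
grasp_force: 39.9
```

Request:
servo_tool(rows=[{"x": 0,"y": 0,"z": 0,"wx": 0,"wy": 0,"wz": -6.75,"claw": 1},{"x": 0,"y": 0,"z": 0,"wx": 0,"wy": 0,"wz": -6.75,"claw": 1},{"x": 0,"y": 0,"z": 2.5,"wx": 0,"wy": 0,"wz": 0,"claw": 1},{"x": 0,"y": 0,"z": 2.5,"wx": 0,"wy": 0,"wz": 0,"claw": 1},{"x": 0,"y": 0,"z": 2.5,"wx": 0,"wy": 0,"wz": 0,"claw": 1},{"x": 0,"y": 0,"z": 0,"wx": 0,"wy": 0,"wz": 0,"claw": 1},{"x": 0,"y": 0,"z": 0,"wx": 0,"wy": 0,"wz": 0,"claw": 1},{"x": 0,"y": 0,"z": 0,"wx": 0,"wy": 0,"wz": 0,"claw": 1}])

```text
clock: 8.55
tool_pos: [495.6, 34.2, 125.1]
orientation: [-3.141, -0.004, 1.619]
force: [0.1, 0.0, -0.2]
opening: 7.6
grasp_force: 40.0
```

Run:
```python
from go import *
c=l2w(PC,(192,40,20)); go((*c[:2],115,92.8),(*c[:2],80,92.8))
s=r.get_state(); tz=s["tool_pos"][2]
out=[]
for n,(u0,v0,w,h,k) in {"scene":(280,200,120,100,5),"top":(270,210,70,100,5)}.items():
    p,d=vision.read_camera(n); a=cv2.resize(p[v0:v0+h,u0:u0+w],None,fx=k,fy=k,interpolation=2)
    yaw=s["orientation"][2]; pp=(*s["tool_pos"][:2],yaw)
    a0=a.copy(); draw(a,n,pp,[(-40,40,-4,4,0,tz+30),(-40,40,-4,4,0,tz-60)],k,np.array([u0-.5,v0-.5]),(255,0,255))
    draw(a,n,PC,CLAMP,k,np.array([u0-.5,v0-.5]),(0,0,255)); out.append(a[:500,:430] if n=="scene" else a[:500,:360])
cv2.imwrite("pics/p3.png",np.hstack(out))
```

```text
at [495.6  34.2 125.1] rpy [-179.97   -0.21   92.76] open 7.6 gf 40.0 F [ 0.1  0.  -0.2] t 8.6
  x -0.02 y 0.06 z 1.01  wz -0.04
  x 0.00 y 0.00 z 3.50  wz -0.00
```

View pics/p3.png

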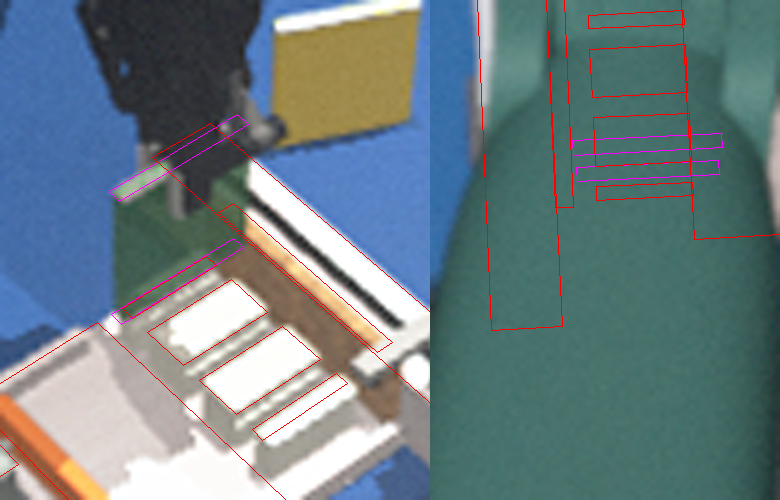

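The pane hangs over its slot exactly as predicted: its top left end at (113,195) matches the model. I'll lower it and release.

Request:
servo_tool(rows=[{"x": 0,"y": 0.05,"z": 1,"wx": 0,"wy": 0,"wz": 0,"claw": 1},{"x": 0,"y": 0,"z": 0.7,"wx": 0,"wy": 0,"wz": 0,"claw": 1},{"x": 0,"y": 0,"z": 0.7,"wx": 0,"wy": 0,"wz": 0,"claw": 1},{"x": 0,"y": 0,"z": 0.7,"wx": 0,"wy": 0,"wz": 0,"claw": 1},{"x": 0,"y": 0,"z": 0.7,"wx": 0,"wy": 0,"wz": 0,"claw": 1},{"x": 0,"y": 0,"z": 0.5,"wx": 0,"wy": 0,"wz": 0,"claw": 1},{"x": 0,"y": 0,"z": 0,"wx": 0,"wy": 0,"wz": 0,"claw": 1},{"x": 0,"y": 0,"z": 0,"wx": 0,"wy": 0,"wz": 0,"claw": 1}])

```text
clock: 9.45
tool_pos: [495.4, 34.5, 80.9]
orientation: [-3.14, -0.004, 1.619]
force: [0.1, 0.8, -1.3]
opening: 7.4
grasp_force: 40.2
```

Request:
servo_tool(rows=[{"x": 0,"y": 0,"z": 0.06,"wx": 0,"wy": 0,"wz": 0,"claw": 0.4},{"x": 0,"y": 0,"z": 0,"wx": 0,"wy": 0,"wz": 0,"claw": 0.4},{"x": 0,"y": 0,"z": 0,"wx": 0,"wy": 0,"wz": 0,"claw": 0.4},{"x": 0,"y": 0,"z": 0,"wx": 0,"wy": 0,"wz": 0,"claw": 0.4},{"x": 0,"y": 0,"z": -1.5,"wx": 0,"wy": 0,"wz": 0,"claw": 0.4},{"x": 0,"y": 0,"z": -2.5,"wx": 0,"wy": 0,"wz": 0,"claw": 0.4},{"x": 0,"y": 0,"z": -2.5,"wx": 0,"wy": 0,"wz": 0,"claw": 0.4},{"x": 0,"y": 0,"z": -2.5,"wx": 0,"wy": 0,"wz": 0,"claw": 0.4},{"x": 0,"y": 0,"z": -2.5,"wx": 0,"wy": 0,"wz": 0,"claw": 0.4},{"x": 0,"y": 0,"z": 0,"wx": 0,"wy": 0,"wz": 6.7,"claw": 0.4},{"x": 0,"y": 0,"z": 0,"wx": 0,"wy": 0,"wz": 6.75,"claw": 0.4},{"x": 0,"y": 0,"z": 0,"wx": 0,"wy": 0,"wz": 0,"claw": 0.4}])

```text
clock: 10.65
tool_pos: [495.7, 34.0, 195.6]
orientation: [-3.139, -0.003, 1.382]
force: [0.9, 0.8, 0.5]
opening: 25.5
grasp_force: 0.0
```

Run:
```python
from go import *
go((430.7,349.3,195,79.2),(430.7,349.3,105,79.2))
```

```text
at [495.7  34.  195.6] rpy [-179.87   -0.2    79.2 ] open 25.5 gf 0.0 F [0.9 0.8 0.5] t 10.7
  x 29.75 y -12.29 z 0.06  wz -0.00
  x 0.00 y 0.00 z 9.00  wz -0.00
```

Request:
servo_tool(rows=[{"x": 2.975,"y": -1.23,"z": 0,"wx": 0,"wy": 0,"wz": 0,"claw": 0.4},{"x": 2.975,"y": -1.23,"z": 0,"wx": 0,"wy": 0,"wz": 0,"claw": 0.4},{"x": 2.975,"y": -1.23,"z": 0,"wx": 0,"wy": 0,"wz": 0,"claw": 0.4},{"x": 2.975,"y": -1.23,"z": 0,"wx": 0,"wy": 0,"wz": 0,"claw": 0.4},{"x": 2.975,"y": -1.23,"z": 0,"wx": 0,"wy": 0,"wz": 0,"claw": 0.4},{"x": 2.975,"y": -1.23,"z": 0,"wx": 0,"wy": 0,"wz": 0,"claw": 0.4},{"x": 2.975,"y": -1.23,"z": 0,"wx": 0,"wy": 0,"wz": 0,"claw": 0.4},{"x": 2.975,"y": -1.23,"z": 0,"wx": 0,"wy": 0,"wz": 0,"claw": 0.4},{"x": 2.975,"y": -1.23,"z": 0,"wx": 0,"wy": 0,"wz": 0,"claw": 0.4},{"x": 2.975,"y": -1.23,"z": 0,"wx": 0,"wy": 0,"wz": 0,"claw": 0.4},{"x": 0,"y": 0,"z": 0,"wx": 0,"wy": 0,"wz": 0,"claw": 0.4},{"x": 0,"y": 0,"z": 0,"wx": 0,"wy": 0,"wz": 0,"claw": 0.4}])

```text
clock: 11.85
tool_pos: [429.6, 349.5, 196.5]
orientation: [-3.139, -0.003, 1.388]
force: [0.4, -0.1, 0.0]
opening: 25.2
grasp_force: 0.0
```

Run:
```python
from go import *
go((430.7,349.3,75,79.2))
for n in("scene","top"):
    p,d=vision.read_camera(n); cv2.imwrite(f"pics/{n}4.png",p); np.save(n+"4.npy",d)
P=get(4)['scene']
Q=near(P,(535,40),80,103,117); L=np.array([w2l(PC,q) for q in Q]); print('cradle pane',len(L),np.median(L,0).round(1),L.min(0).round(1),L.max(0).round(1))
x,e,k=fit(near(P,(471,-407),90,8,80),BLOCK,PB); print('block',np.round(x[:2],1),np.degrees(x[2]).round(2),e)
```

```text
at [429.6 349.5 196.5] rpy [-1.7983e+02 -1.6000e-01  7.9540e+01] open 25.2 gf 0.0 F [ 0.4 -0.1  0. ] t 11.8
  x 0.00 y 0.11 z 12.15  wz 0.34
cradle pane 137 [192.6  39.2 108.3] [152.9  33.7 103.2] [234.2  48.4 114.3]
block [ 471.8 -407.3] 74.76 1.014291504339539
```

Pane 1 stands in the cradle at clamp (192.6, 39). Next is the second pane.

Request:
servo_tool(rows=[{"x": 0,"y": 0.1,"z": 3,"wx": 0,"wy": 0,"wz": 0.3,"claw": 0.4},{"x": 0,"y": 0,"z": 3,"wx": 0,"wy": 0,"wz": 0,"claw": 0.4},{"x": 0,"y": 0,"z": 2,"wx": 0,"wy": 0,"wz": 0,"claw": 0.4},{"x": 0,"y": 0,"z": 1,"wx": 0,"wy": 0,"wz": 0,"claw": 0.4},{"x": 0,"y": 0,"z": 1,"wx": 0,"wy": 0,"wz": 0,"claw": 0.4},{"x": 0,"y": 0,"z": 1,"wx": 0,"wy": 0,"wz": 0,"claw": 0.4},{"x": 0,"y": 0,"z": 0.6,"wx": 0,"wy": 0,"wz": 0,"claw": 0.4},{"x": 0,"y": 0,"z": 0.5,"wx": 0,"wy": 0,"wz": 0,"claw": 0.4},{"x": 0,"y": 0,"z": 0,"wx": 0,"wy": 0,"wz": 0,"claw": 0.4}])

```text
clock: 12.85
tool_pos: [430.6, 349.4, 75.5]
orientation: [-3.139, -0.003, 1.379]
force: [0.1, 0.4, 0.8]
opening: 25.7
grasp_force: 0.0
```

Request:
servo_tool(newtons=30, rows=[{"x": 0,"y": 0,"z": 0,"wx": 0,"wy": 0,"wz": 0,"claw": 1},{"x": 0,"y": 0,"z": 0,"wx": 0,"wy": 0,"wz": 0,"claw": 1},{"x": 0,"y": 0,"z": 0,"wx": 0,"wy": 0,"wz": 0,"claw": 1},{"x": 0,"y": 0,"z": 0,"wx": 0,"wy": 0,"wz": 0,"claw": 1},{"x": 0,"y": 0,"z": 0,"wx": 0,"wy": 0,"wz": 0,"claw": 1}])

```text
clock: 13.35
tool_pos: [430.8, 349.6, 76.2]
orientation: [-3.139, -0.004, 1.379]
force: [-0.4, -0.3, 5.3]
opening: 7.4
grasp_force: 33.4
```

Run:
```python
from go import *
go((430.7,349.3,75,79.2))
```

```text
at [430.8 349.6  76.2] rpy [-179.87   -0.22   79.01] open 7.4 gf 33.4 F [-0.4 -0.3  5.3] t 13.3
  x -0.03 y -0.01 z 0.12  wz -0.19
```

Request:
servo_tool(newtons=40, rows=[{"x": 0,"y": 0,"z": -0.5,"wx": 0,"wy": 0,"wz": 0,"claw": 1},{"x": 0,"y": 0,"z": -1,"wx": 0,"wy": 0,"wz": 0,"claw": 1},{"x": 0,"y": 0,"z": -2,"wx": 0,"wy": 0,"wz": 0,"claw": 1},{"x": 0,"y": 0,"z": -2,"wx": 0,"wy": 0,"wz": 0,"claw": 1},{"x": 0,"y": 0,"z": -2,"wx": 0,"wy": 0,"wz": 0,"claw": 1},{"x": 0,"y": 0,"z": -2,"wx": 0,"wy": 0,"wz": 0,"claw": 1},{"x": 0,"y": 0,"z": -2,"wx": 0,"wy": 0,"wz": 0,"claw": 1},{"x": 0,"y": 0,"z": -1,"wx": 0,"wy": 0,"wz": 0,"claw": 1},{"x": 0,"y": 0,"z": 0,"wx": 0,"wy": 0,"wz": 0,"claw": 1}])

```text
clock: 14.25
tool_pos: [431.4, 349.3, 202.1]
orientation: [-3.141, -0.005, 1.379]
force: [1.4, -0.3, -1.2]
opening: 7.4
grasp_force: 39.3
```

Run:
```python
from go import *
c=l2w(PC,(192,-40,20)); go((*c[:2],202,92.8),(*c[:2],127,92.8))
```

```text
at [431.4 349.3 202.1] rpy [-179.94   -0.27   79.01] open 7.4 gf 39.3 F [ 1.4 -0.3 -1.2] t 14.2
  x -27.81 y 20.14 z 0.01  wz -13.79
  x 0.00 y 0.00 z 7.50  wz -0.00
```

Request:
servo_tool(rows=[{"x": -2.78,"y": 2.01,"z": 0,"wx": 0,"wy": 0,"wz": 0,"claw": 1},{"x": -2.78,"y": 2.01,"z": 0,"wx": 0,"wy": 0,"wz": 0,"claw": 1},{"x": -2.78,"y": 2.01,"z": 0,"wx": 0,"wy": 0,"wz": 0,"claw": 1},{"x": -2.78,"y": 2.01,"z": 0,"wx": 0,"wy": 0,"wz": 0,"claw": 1},{"x": -2.78,"y": 2.01,"z": 0,"wx": 0,"wy": 0,"wz": 0,"claw": 1},{"x": -2.78,"y": 2.01,"z": 0,"wx": 0,"wy": 0,"wz": 0,"claw": 1},{"x": -2.78,"y": 2.01,"z": 0,"wx": 0,"wy": 0,"wz": 0,"claw": 1},{"x": -2.78,"y": 2.01,"z": 0,"wx": 0,"wy": 0,"wz": 0,"claw": 1},{"x": -2.78,"y": 2.01,"z": 0,"wx": 0,"wy": 0,"wz": 0,"claw": 1},{"x": -2.78,"y": 2.01,"z": 0,"wx": 0,"wy": 0,"wz": 0,"claw": 1}])

```text
clock: 15.25
tool_pos: [575.3, 36.4, 198.3]
orientation: [-3.138, -0.003, 1.379]
force: [0.3, -0.2, -0.3]
opening: 7.3
grasp_force: 39.3
```

Request:
servo_tool(rows=[{"x": 0,"y": 0,"z": 0,"wx": 0,"wy": 0,"wz": -6.9,"claw": 1},{"x": 0,"y": 0,"z": 0,"wx": 0,"wy": 0,"wz": -6.9,"claw": 1},{"x": 0,"y": 0,"z": 2.5,"wx": 0,"wy": 0,"wz": 0,"claw": 1},{"x": 0,"y": 0,"z": 2.5,"wx": 0,"wy": 0,"wz": 0,"claw": 1},{"x": 0,"y": 0,"z": 2.5,"wx": 0,"wy": 0,"wz": 0,"claw": 1},{"x": 0,"y": 0,"z": 0,"wx": 0,"wy": 0,"wz": 0,"claw": 1},{"x": 0,"y": 0,"z": 0,"wx": 0,"wy": 0,"wz": 0,"claw": 1},{"x": 0,"y": 0,"z": 0,"wx": 0,"wy": 0,"wz": 0,"claw": 1}])

```text
clock: 16.05
tool_pos: [575.6, 38.0, 125.4]
orientation: [-3.141, -0.004, 1.62]
force: [-0.4, 0.0, -1.4]
opening: 7.1
grasp_force: 39.4
```

Run:
```python
from go import *
c=l2w(PC,(192,-40,20)); go((*c[:2],115,92.8),(*c[:2],81.5,92.8))
```

```text
at [575.6  38.  125.4] rpy [-179.97   -0.21   92.81] open 7.1 gf 39.4 F [-0.4  0.  -1.4] t 16.1
  x -0.01 y 0.04 z 1.04  wz 0.01
  x 0.00 y 0.00 z 3.35  wz -0.00
```

Request:
servo_tool(rows=[{"x": 0,"y": 0.04,"z": 1,"wx": 0,"wy": 0,"wz": 0,"claw": 1},{"x": 0,"y": 0,"z": 0.7,"wx": 0,"wy": 0,"wz": 0,"claw": 1},{"x": 0,"y": 0,"z": 0.7,"wx": 0,"wy": 0,"wz": 0,"claw": 1},{"x": 0,"y": 0,"z": 0.7,"wx": 0,"wy": 0,"wz": 0,"claw": 1},{"x": 0,"y": 0,"z": 0.7,"wx": 0,"wy": 0,"wz": 0,"claw": 1},{"x": 0,"y": 0,"z": 0.6,"wx": 0,"wy": 0,"wz": 0,"claw": 1},{"x": 0,"y": 0,"z": 0,"wx": 0,"wy": 0,"wz": 0,"claw": 1},{"x": 0,"y": 0,"z": 0,"wx": 0,"wy": 0,"wz": 0,"claw": 1}])

```text
clock: 16.85
tool_pos: [575.8, 38.2, 80.5]
orientation: [-3.141, -0.004, 1.62]
force: [1.2, -0.6, 2.9]
opening: 7.5
grasp_force: 41.0
```

Run:
```python
from go import *
go((471.7,-407.2,200,165))
p,d=vision.read_camera("scene"); np.save("scene5.npy",d);cv2.imwrite("pics/scene5.png",p)
P=get(5,("scene",))['scene']
for q in near(P,(576,38),50,70,95)[:0]: pass
x,e,k=fit(near(P,(471,-407),90,8,80),BLOCK,PB); print('block',np.round(x[:2],1),np.degrees(x[2]).round(2),e)
```

```text
at [575.8  38.2  80.5] rpy [-179.96   -0.22   92.81] open 7.5 gf 41.0 F [ 1.2 -0.6  2.9] t 16.9
  x -43.98 y -12.58 z -11.95  wz -72.19
block [ 471.8 -407.3] 75.24 1.0066107598330438
```

Request:
servo_tool(rows=[{"x": 0,"y": 0,"z": 0,"wx": 0,"wy": 0,"wz": 0,"claw": 0.4},{"x": 0,"y": 0,"z": 0,"wx": 0,"wy": 0,"wz": 0,"claw": 0.4},{"x": 0,"y": 0,"z": 0,"wx": 0,"wy": 0,"wz": 0,"claw": 0.4},{"x": 0,"y": 0,"z": 0,"wx": 0,"wy": 0,"wz": 0,"claw": 0.4},{"x": 0,"y": 0,"z": -1.5,"wx": 0,"wy": 0,"wz": 0,"claw": 0.4},{"x": 0,"y": 0,"z": -2.5,"wx": 0,"wy": 0,"wz": 0,"claw": 0.4},{"x": 0,"y": 0,"z": -3,"wx": 0,"wy": 0,"wz": 0,"claw": 0.4},{"x": 0,"y": 0,"z": -3,"wx": 0,"wy": 0,"wz": 0,"claw": 0.4},{"x": 0,"y": 0,"z": -3,"wx": 0,"wy": 0,"wz": 0,"claw": 0.4},{"x": 0,"y": 0,"z": -3,"wx": 0,"wy": 0,"wz": 0,"claw": 0.4}])

```text
clock: 17.9
tool_pos: [575.5, 37.7, 241.6]
orientation: [-3.14, -0.004, 1.62]
force: [0.1, -0.0, -0.2]
opening: 25.7
grasp_force: 0.0
```

Request:
servo_tool(rows=[{"x": -3.66,"y": -1.05,"z": 0,"wx": 0,"wy": 0,"wz": 0,"claw": 0},{"x": -3.66,"y": -1.05,"z": 0,"wx": 0,"wy": 0,"wz": 0,"claw": 0},{"x": -3.66,"y": -1.05,"z": 0,"wx": 0,"wy": 0,"wz": 0,"claw": 0},{"x": -3.66,"y": -1.05,"z": 0,"wx": 0,"wy": 0,"wz": 0,"claw": 0},{"x": -3.66,"y": -1.05,"z": 0,"wx": 0,"wy": 0,"wz": 0,"claw": 0},{"x": -3.66,"y": -1.05,"z": 0,"wx": 0,"wy": 0,"wz": 0,"claw": 0},{"x": -3.66,"y": -1.05,"z": 0,"wx": 0,"wy": 0,"wz": 0,"claw": 0},{"x": -3.66,"y": -1.05,"z": 0,"wx": 0,"wy": 0,"wz": 0,"claw": 0},{"x": -3.66,"y": -1.05,"z": 0,"wx": 0,"wy": 0,"wz": 0,"claw": 0},{"x": -3.66,"y": -1.05,"z": 0,"wx": 0,"wy": 0,"wz": 0,"claw": 0},{"x": -3.66,"y": -1.05,"z": 0,"wx": 0,"wy": 0,"wz": 0,"claw": 0},{"x": -3.66,"y": -1.05,"z": 0,"wx": 0,"wy": 0,"wz": 0,"claw": 0}])

```text
clock: 19.1
tool_pos: [470.7, -408.7, 238.8]
orientation: [-3.14, -0.004, 1.62]
force: [1.5, 0.3, -0.9]
opening: 42.6
grasp_force: 0.0
```

Request:
servo_tool(rows=[{"x": 0,"y": 0,"z": 0,"wx": 0,"wy": 0,"wz": -8,"claw": 0},{"x": 0,"y": 0,"z": 0,"wx": 0,"wy": 0,"wz": -8,"claw": 0},{"x": 0,"y": 0,"z": 0,"wx": 0,"wy": 0,"wz": -8,"claw": 0},{"x": 0,"y": 0,"z": 0,"wx": 0,"wy": 0,"wz": -8,"claw": 0},{"x": 0,"y": 0,"z": 0,"wx": 0,"wy": 0,"wz": -8,"claw": 0},{"x": 0,"y": 0,"z": 0,"wx": 0,"wy": 0,"wz": -8,"claw": 0},{"x": 0,"y": 0,"z": 0,"wx": 0,"wy": 0,"wz": -8,"claw": 0},{"x": 0,"y": 0,"z": 0,"wx": 0,"wy": 0,"wz": -8,"claw": 0},{"x": 0,"y": 0,"z": 0,"wx": 0,"wy": 0,"wz": -8,"claw": 0},{"x": 0,"y": 0,"z": 0,"wx": 0,"wy": 0,"wz": 0,"claw": 0},{"x": 0,"y": 0,"z": 0,"wx": 0,"wy": 0,"wz": 0,"claw": 0}])

```text
clock: 20.2
tool_pos: [471.4, -407.2, 238.8]
orientation: [3.138, -0.003, 2.872]
force: [0.3, -0.5, -0.2]
opening: 42.3
grasp_force: 0.0
```

Run:
```python
from go import *
p,d=vision.read_camera("scene"); np.save("scene6.npy",d);cv2.imwrite("pics/scene6.png",p)
P=get(6,("scene",))['scene']
Q=near(P,(535,40),80,103,117); L=np.array([w2l(PC,q) for q in Q])
for m in(L[:,1]>0,L[:,1]<0): print('cradle pane',m.sum(),np.median(L[m],0).round(1),L[m].min(0).round(1),L[m].max(0).round(1))
x,e,k=fit(near(P,(471,-407),90,8,75),BLOCK,PB); print('block',np.round(x[:2],1),np.degrees(x[2]).round(2),e,k)
t=l2w((*x[:2],x[2]),(-10,0,0)); go((*t[:2],120,np.degrees(x[2])+90),(*t[:2],38,np.degrees(x[2])+90))
```

```text
cradle pane 127 [191.8  38.7 109.1] [151.6  33.  103.4] [236.5  47.9 113.5]
cradle pane 129 [191.  -41.  109.2] [151.5 -47.4 103.4] [232.4 -31.9 115.7]
block [ 471.7 -407.3] 75.13 1.1389322665926898 677
at [ 471.3 -407.2  238.8] rpy [ 1.7982e+02 -1.7000e-01  1.6458e+02] open 42.6 gf 0.0 F [-0.2 -0.   0.8] t 20.2
  x -0.05 y -1.00 z 11.88  wz -0.55
  x 0.00 y 0.00 z 8.20  wz -0.00
```

Request:
servo_tool(rows=[{"x": -0.05,"y": -1,"z": 3,"wx": 0,"wy": 0,"wz": -0.5,"claw": 0},{"x": 0,"y": 0,"z": 3.5,"wx": 0,"wy": 0,"wz": 0,"claw": 0},{"x": 0,"y": 0,"z": 3.5,"wx": 0,"wy": 0,"wz": 0,"claw": 0},{"x": 0,"y": 0,"z": 3,"wx": 0,"wy": 0,"wz": 0,"claw": 0},{"x": 0,"y": 0,"z": 2,"wx": 0,"wy": 0,"wz": 0,"claw": 0},{"x": 0,"y": 0,"z": 2,"wx": 0,"wy": 0,"wz": 0,"claw": 0},{"x": 0,"y": 0,"z": 1.5,"wx": 0,"wy": 0,"wz": 0,"claw": 0},{"x": 0,"y": 0,"z": 1.5,"wx": 0,"wy": 0,"wz": 0,"claw": 0},{"x": 0,"y": 0,"z": 0,"wx": 0,"wy": 0,"wz": 0,"claw": 0},{"x": 0,"y": 0,"z": 0,"wx": 0,"wy": 0,"wz": 0,"claw": 0}])

```text
clock: 21.25
tool_pos: [468.9, -416.3, 39.2]
orientation: [3.138, -0.003, 2.884]
force: [0.4, -0.1, 0.2]
opening: 42.9
grasp_force: 0.0
```

Request:
servo_tool(newtons=40, rows=[{"x": 0,"y": 0,"z": 0,"wx": 0,"wy": 0,"wz": 0,"claw": 1},{"x": 0,"y": 0,"z": 0,"wx": 0,"wy": 0,"wz": 0,"claw": 1},{"x": 0,"y": 0,"z": 0,"wx": 0,"wy": 0,"wz": 0,"claw": 1},{"x": 0,"y": 0,"z": 0,"wx": 0,"wy": 0,"wz": 0,"claw": 1},{"x": 0,"y": 0,"z": 0,"wx": 0,"wy": 0,"wz": 0,"claw": 1},{"x": 0,"y": 0,"z": 0,"wx": 0,"wy": 0,"wz": 0,"claw": 1},{"x": 0,"y": 0,"z": 0,"wx": 0,"wy": 0,"wz": 0,"claw": 1}])

```text
clock: 21.95
tool_pos: [469.2, -416.4, 39.7]
orientation: [3.139, -0.002, 2.885]
force: [0.1, 1.6, 6.8]
opening: 9.5
grasp_force: 39.8
```

Run:
```python
from go import *
go((471,-407,240,165))
```

```text
at [ 469.2 -416.4   39.7] rpy [ 1.7985e+02 -1.0000e-01  1.6530e+02] open 9.5 gf 39.8 F [0.1 1.6 6.8] t 21.9
  x 0.06 y 0.96 z -20.03  wz 0.30
```

Request:
servo_tool(rows=[{"x": 0,"y": 0,"z": -1,"wx": 0,"wy": 0,"wz": 0,"claw": 1},{"x": 0,"y": 0,"z": -2,"wx": 0,"wy": 0,"wz": 0,"claw": 1},{"x": 0,"y": 0,"z": -3,"wx": 0,"wy": 0,"wz": 0,"claw": 1},{"x": 0,"y": 0,"z": -3,"wx": 0,"wy": 0,"wz": 0,"claw": 1},{"x": 0,"y": 0,"z": -3,"wx": 0,"wy": 0,"wz": 0,"claw": 1},{"x": 0,"y": 0,"z": -3,"wx": 0,"wy": 0,"wz": 0,"claw": 1},{"x": 0,"y": 0,"z": -3,"wx": 0,"wy": 0,"wz": 0,"claw": 1},{"x": 0,"y": 0,"z": -2.5,"wx": 0,"wy": 0,"wz": 0,"claw": 1},{"x": 0,"y": 0,"z": -1.5,"wx": 0,"wy": 0,"wz": 0,"claw": 1},{"x": 0,"y": 0,"z": 0,"wx": 0,"wy": 0,"wz": 0,"claw": 1}])

```text
clock: 22.95
tool_pos: [469.7, -417.6, 261.4]
orientation: [3.141, 0.0, 2.885]
force: [-0.1, -0.5, -1.7]
opening: 9.3
grasp_force: 39.1
```

Run:
```python
from go import *
c=l2w(PC,(110,0,0)); go((*c[:2],260,182.8),(*c[:2],90,182.8))
```

```text
at [ 469.7 -417.6  261.4] rpy [179.94   0.   165.3 ] open 9.3 gf 39.1 F [-0.1 -0.5 -1.7] t 22.9
  x 2.61 y 37.73 z 0.14  wz -17.50
  x -0.00 y 0.00 z 17.00  wz -0.00
```

Request:
servo_tool(rows=[{"x": 0.22,"y": 3.14,"z": 0,"wx": 0,"wy": 0,"wz": 0,"claw": 1},{"x": 0.22,"y": 3.14,"z": 0,"wx": 0,"wy": 0,"wz": 0,"claw": 1},{"x": 0.22,"y": 3.14,"z": 0,"wx": 0,"wy": 0,"wz": 0,"claw": 1},{"x": 0.22,"y": 3.14,"z": 0,"wx": 0,"wy": 0,"wz": 0,"claw": 1},{"x": 0.22,"y": 3.14,"z": 0,"wx": 0,"wy": 0,"wz": 0,"claw": 1},{"x": 0.22,"y": 3.14,"z": 0,"wx": 0,"wy": 0,"wz": 0,"claw": 1},{"x": 0.22,"y": 3.14,"z": 0,"wx": 0,"wy": 0,"wz": 0,"claw": 1},{"x": 0.22,"y": 3.14,"z": 0,"wx": 0,"wy": 0,"wz": 0,"claw": 1},{"x": 0.22,"y": 3.14,"z": 0,"wx": 0,"wy": 0,"wz": 0,"claw": 1},{"x": 0.22,"y": 3.14,"z": 0,"wx": 0,"wy": 0,"wz": 0,"claw": 1},{"x": 0.22,"y": 3.14,"z": 0,"wx": 0,"wy": 0,"wz": 0,"claw": 1},{"x": 0.22,"y": 3.14,"z": 0,"wx": 0,"wy": 0,"wz": 0,"claw": 1}])

```text
clock: 24.15
tool_pos: [538.9, -44.5, 259.4]
orientation: [3.139, -0.004, 2.885]
force: [1.1, -0.3, -0.8]
opening: 9.2
grasp_force: 39.2
```

Request:
servo_tool(rows=[{"x": 0,"y": 0,"z": 0,"wx": 0,"wy": 0,"wz": -5.8,"claw": 1},{"x": 0,"y": 0,"z": 0,"wx": 0,"wy": 0,"wz": -5.8,"claw": 1},{"x": 0,"y": 0,"z": 0,"wx": 0,"wy": 0,"wz": -5.9,"claw": 1},{"x": 0,"y": 0,"z": 3,"wx": 0,"wy": 0,"wz": 0,"claw": 1},{"x": 0,"y": 0,"z": 3,"wx": 0,"wy": 0,"wz": 0,"claw": 1},{"x": 0,"y": 0,"z": 3,"wx": 0,"wy": 0,"wz": 0,"claw": 1},{"x": 0,"y": 0,"z": 3,"wx": 0,"wy": 0,"wz": 0,"claw": 1},{"x": 0,"y": 0,"z": 2,"wx": 0,"wy": 0,"wz": 0,"claw": 1},{"x": 0,"y": 0,"z": 0,"wx": 0,"wy": 0,"wz": 0,"claw": 1},{"x": 0,"y": 0,"z": 0,"wx": 0,"wy": 0,"wz": 0,"claw": 1}])

```text
clock: 25.15
tool_pos: [538.8, -45.3, 120.3]
orientation: [3.138, -0.002, -3.093]
force: [-0.1, -0.0, -0.1]
opening: 9.5
grasp_force: 39.3
```

Run:
```python
from go import *
c=l2w(PC,(110,0,0)); go((*c[:2],60,182.8))
```

```text
at [538.8 -45.3 120.3] rpy [ 1.7977e+02 -1.4000e-01 -1.7720e+02] open 9.5 gf 39.3 F [-0.1 -0.  -0.1] t 25.1
  x -0.13 y -0.07 z 6.03  wz 0.00
```

Request:
servo_tool(rows=[{"x": -0.13,"y": -0.07,"z": 2,"wx": 0,"wy": 0,"wz": 0,"claw": 1},{"x": 0,"y": 0,"z": 1.5,"wx": 0,"wy": 0,"wz": 0,"claw": 1},{"x": 0,"y": 0,"z": 1,"wx": 0,"wy": 0,"wz": 0,"claw": 1},{"x": 0,"y": 0,"z": 0.8,"wx": 0,"wy": 0,"wz": 0,"claw": 1},{"x": 0,"y": 0,"z": 0.5,"wx": 0,"wy": 0,"wz": 0,"claw": 1},{"x": 0,"y": 0,"z": 0.2,"wx": 0,"wy": 0,"wz": 0,"claw": 1},{"x": 0,"y": 0,"z": 0,"wx": 0,"wy": 0,"wz": 0,"claw": 1},{"x": 0,"y": 0,"z": 0,"wx": 0,"wy": 0,"wz": 0,"claw": 1}])

```text
clock: 25.95
tool_pos: [540.5, -45.8, 60.5]
orientation: [3.138, -0.001, -3.093]
force: [-0.2, 0.2, -0.8]
opening: 9.5
grasp_force: 39.5
```

Run:
```python
from go import *
c=l2w(PC,(110,0,0)); go((*c[:2],60,182.8))
p,d=vision.read_camera("scene"); cv2.imwrite("pics/p7.png",cv2.resize(p[200:360,200:400],None,fx=3.6,fy=3.6,interpolation=2))
```

```text
at [540.5 -45.8  60.5] rpy [ 1.7979e+02 -7.0000e-02 -1.7719e+02] open 9.5 gf 39.5 F [-0.2  0.2 -0.8] t 25.9
  x 0.04 y -0.01 z 0.05  wz 0.01
```

View pics/p7.png

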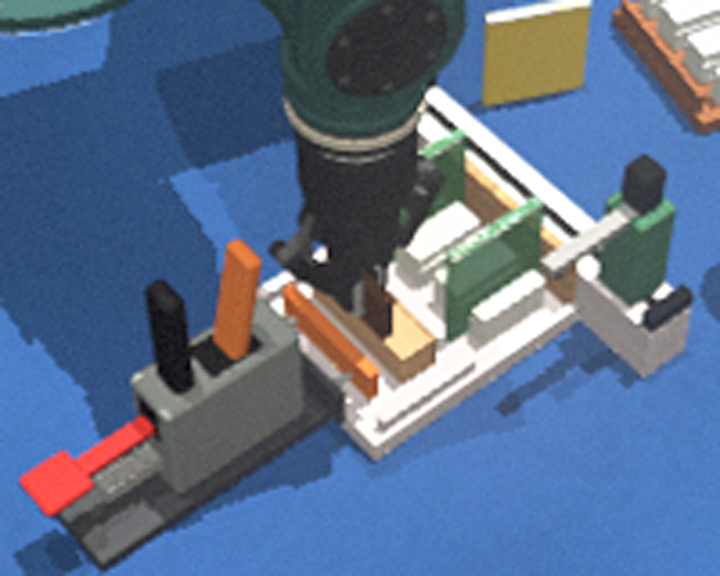

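The block sits in front of the jaw pad at about (330,340), tab towards the jaw. Both panes are in the outer slots. I'll release it and go to the trigger.

Request:
servo_tool(rows=[{"x": 0,"y": 0,"z": 0.05,"wx": 0,"wy": 0,"wz": 0,"claw": 0.4},{"x": 0,"y": 0,"z": 0,"wx": 0,"wy": 0,"wz": 0,"claw": 0.4},{"x": 0,"y": 0,"z": 0,"wx": 0,"wy": 0,"wz": 0,"claw": 0.4},{"x": 0,"y": 0,"z": 0,"wx": 0,"wy": 0,"wz": 0,"claw": 0.4},{"x": 0,"y": 0,"z": -1.5,"wx": 0,"wy": 0,"wz": 0,"claw": 0.4},{"x": 0,"y": 0,"z": -2.5,"wx": 0,"wy": 0,"wz": 0,"claw": 0.4},{"x": 0,"y": 0,"z": -3,"wx": 0,"wy": 0,"wz": 0,"claw": 0.4},{"x": 0,"y": 0,"z": -3,"wx": 0,"wy": 0,"wz": 0,"claw": 1},{"x": 0,"y": 0,"z": -3,"wx": 0,"wy": 0,"wz": 0,"claw": 1},{"x": 0,"y": 0,"z": -3,"wx": 0,"wy": 0,"wz": 0,"claw": 1},{"x": 0,"y": 0,"z": -2,"wx": 0,"wy": 0,"wz": 0,"claw": 1}])

```text
clock: 27.1
tool_pos: [540.9, -46.5, 241.7]
orientation: [3.138, 0.0, -3.093]
force: [1.1, -0.2, -0.2]
opening: 0.1
grasp_force: 0.0
```

Request:
servo_tool(rows=[{"x": 0,"y": 0,"z": 0,"wx": 0,"wy": 0,"wz": 8.2,"claw": 1},{"x": 0,"y": 0,"z": 0,"wx": 0,"wy": 0,"wz": 8.2,"claw": 1},{"x": 0,"y": 0,"z": 0,"wx": 0,"wy": 0,"wz": 8.2,"claw": 1},{"x": 0,"y": 0,"z": 0,"wx": 0,"wy": 0,"wz": 8.2,"claw": 1},{"x": 0,"y": 0,"z": 0,"wx": 0,"wy": 0,"wz": 8.2,"claw": 1},{"x": 0,"y": 0,"z": 0,"wx": 0,"wy": 0,"wz": 8.2,"claw": 1},{"x": 0,"y": 0,"z": 0,"wx": 0,"wy": 0,"wz": 8.2,"claw": 1},{"x": 0,"y": 0,"z": 0,"wx": 0,"wy": 0,"wz": 8.2,"claw": 1},{"x": 0,"y": 0,"z": 0,"wx": 0,"wy": 0,"wz": 8.2,"claw": 1},{"x": 0,"y": 0,"z": 0,"wx": 0,"wy": 0,"wz": 8.2,"claw": 1},{"x": 0,"y": 0,"z": 0,"wx": 0,"wy": 0,"wz": 8,"claw": 1},{"x": 0,"y": 0,"z": 0,"wx": 0,"wy": 0,"wz": 0,"claw": 1}])

```text
clock: 28.3
tool_pos: [540.6, -46.4, 239.6]
orientation: [-3.14, -0.004, 1.617]
force: [0.3, -0.1, 0.7]
opening: -0.4
grasp_force: 0.0
```

Run:
```python
from go import *
c=l2w(PC,(62,0,0)); go((*c[:2],240,92.8),(*c[:2],150,92.8))
p,d=vision.read_camera("scene"); np.save("scene8.npy",d);cv2.imwrite("pics/scene8.png",p)
P=get(8,("scene",))['scene']
b=l2w(PC,(120,0,0)); x,e,k=fit(near(P,b,52,26,75),BLOCK,(*b[:2],PC[2])); print('block in clamp',w2l(PC,(*x[:2],0)).round(1),np.degrees(x[2]).round(2),e)
L=np.array([w2l(PC,q) for q in near(P,(545,-156),60,120,190)]); hsv=cv2.cvtColor(p,cv2.COLOR_BGR2HSV).astype(int); W=cloud("scene",d)
m=(hsv[...,0]>5)&(hsv[...,0]<20)&(hsv[...,1]>150)&(W[...,2]>110)&(W[...,2]<190)&(abs(W[...,1]+156)<60)
T=np.array([w2l(PC,q) for q in W[m]]); 
for z in range(110,190,15):
    t=T[(T[:,2]>=z)&(T[:,2]<z+15)]; print(z,len(t),t.min(0).round(1),t.max(0).round(1),np.median(t,0).round(1)) if len(t) else 0
```

```text
at [540.6 -46.4 239.6] rpy [-179.89   -0.22   92.67] open -0.4 gf 0.0 F [ 0.3 -0.1  0.7] t 28.3
  x -4.75 y -0.03 z -0.04  wz -0.13
  x 0.00 y 0.00 z 9.00  wz -0.00
block in clamp [137.  -12.4   0. ] 83.7 13.82038682404536
110 46 [ -1.4 -14.1 110.2] [ 10.9   8.8 124.7] [  2.4  -6.8 116.5]
125 47 [  2.4 -14.7 125.1] [ 15.1   5.7 139.6] [  5.8  -8.4 133. ]
140 45 [  4.7 -15.2 140.2] [ 19.3   7.  154.1] [  9.2  -7.6 148.6]
155 46 [  8.1 -15.2 155.6] [ 21.8   6.4 169.6] [ 12.4  -7.5 162.6]
170 64 [ 12.2 -13.9 170.1] [ 25.1  11.2 183. ] [ 17.5  -3.7 178.6]
```

Request:
servo_tool(rows=[{"x": -2.4,"y": 0,"z": 0,"wx": 0,"wy": 0,"wz": 0,"claw": 1},{"x": -2.35,"y": 0,"z": 2,"wx": 0,"wy": 0,"wz": 0,"claw": 1},{"x": 0,"y": 0,"z": 3,"wx": 0,"wy": 0,"wz": 0,"claw": 1},{"x": 0,"y": 0,"z": 3,"wx": 0,"wy": 0,"wz": 0,"claw": 1},{"x": 0,"y": 0,"z": 1,"wx": 0,"wy": 0,"wz": 0,"claw": 1},{"x": 0,"y": 0,"z": 0,"wx": 0,"wy": 0,"wz": 0,"claw": 1},{"x": -1,"y": 0,"z": 0,"wx": 0,"wy": 0,"wz": 0,"claw": 1},{"x": -1,"y": 0,"z": 0,"wx": 0,"wy": 0,"wz": 0,"claw": 1}])

```text
clock: 29.15
tool_pos: [544.6, -114.4, 150.8]
orientation: [3.141, -0.003, 1.621]
force: [0.4, 0.0, 0.7]
opening: 0.1
grasp_force: 0.0
```

Request:
servo_tool(rows=[{"x": -0.5,"y": 0,"z": 0,"wx": 0,"wy": 0,"wz": 0,"claw": 1},{"x": -0.5,"y": 0,"z": 0,"wx": 0,"wy": 0,"wz": 0,"claw": 1},{"x": -0.5,"y": 0,"z": 0,"wx": 0,"wy": 0,"wz": 0,"claw": 1},{"x": -0.5,"y": 0,"z": 0,"wx": 0,"wy": 0,"wz": 0,"claw": 1}])

```text
clock: 29.55
tool_pos: [544.8, -133.8, 149.5]
orientation: [-3.14, -0.004, 1.62]
force: [0.3, 4.2, 2.8]
opening: -0.0
grasp_force: 2.1
```

Request:
servo_tool(rows=[{"x": -0.5,"y": 0,"z": 0,"wx": 0,"wy": 0,"wz": 0,"claw": 1},{"x": -0.5,"y": 0,"z": 0,"wx": 0,"wy": 0,"wz": 0,"claw": 1},{"x": -0.3,"y": 0,"z": 0,"wx": 0,"wy": 0,"wz": 0,"claw": 1},{"x": 0,"y": 0,"z": 0,"wx": 0,"wy": 0,"wz": 0,"claw": 1}])

```text
clock: 29.95
tool_pos: [545.4, -146.6, 149.4]
orientation: [-3.14, -0.004, 1.62]
force: [-0.6, 6.2, 6.9]
opening: -0.1
grasp_force: 3.3
```

Run:
```python
from go import *
go((*l2w(PC,(3,0,0))[:2],150,92.8)); print(w2l(PC,r.get_state()["tool_pos"]))
```

```text
at [ 545.4 -146.6  149.4] rpy [-179.91   -0.25   92.81] open -0.1 gf 3.3 F [-0.6  6.2  6.9] t 29.9
  x -0.62 y -0.03 z -0.06  wz 0.01
[  9.1702308   -0.3407293  149.35128987]
```

Request:
servo_tool(rows=[{"x": -0.3,"y": 0,"z": 0,"wx": 0,"wy": 0,"wz": 0,"claw": 1},{"x": -0.3,"y": 0,"z": 0,"wx": 0,"wy": 0,"wz": 0,"claw": 1},{"x": 0,"y": 0,"z": 0,"wx": 0,"wy": 0,"wz": 0,"claw": 1}])

```text
clock: 30.25
tool_pos: [545.6, -152.1, 149.0]
orientation: [-3.14, -0.006, 1.62]
force: [0.4, 8.1, 3.3]
opening: 0.2
grasp_force: 4.1
```

Request:
servo_tool(rows=[{"x": -0.2,"y": 0,"z": 0,"wx": 0,"wy": 0,"wz": 0,"claw": 1},{"x": 0,"y": 0,"z": 0,"wx": 0,"wy": 0,"wz": 0,"claw": 1}])

```text
clock: 30.45
tool_pos: [545.6, -152.4, 149.0]
orientation: [-3.14, -0.009, 1.621]
force: [0.6, 19.4, 6.1]
opening: -0.0
grasp_force: 10.1
```

```bash
cat > jaw.py <<'E'
from go import *
def pts():
    p,d=vision.read_camera("scene"); W=cloud("scene",d); h=cv2.cvtColor(p,cv2.COLOR_BGR2HSV).astype(int)
    c,s=np.cos(PC[2]),np.sin(PC[2]); X=c*(W[...,0]-PC[0])+s*(W[...,1]-PC[1]); Y=-s*(W[...,0]-PC[0])+c*(W[...,1]-PC[1])
    return p,h,X,Y,W[...,2]
def rep():
    p,h,X,Y,Z=pts(); o=(h[...,0]>4)&(h[...,0]<22)&(h[...,1]>130)
    for nm,m in (('pad top',o&(h[...,2]>150)&(X>80)&(X<140)&(Z>47)&(Z<56)&(abs(Y)<70)),('blade z165',o&(abs(Y)<25)&(abs(X)<40)&(Z>150)&(Z<180))):
        if m.sum(): print(nm,m.sum(),'x',np.percentile(X[m],[2,50,98]).round(1),'z',np.median(Z[m]).round(1),'y',np.percentile(Y[m],[2,98]).round(0))
    return p
E
python3 - <<'E'
from jaw import *
print(w2l(PC,r.get_state()["tool_pos"])); rep()
E
```

```text
[  3.36683423  -0.21735117 148.99169773]
pad top 128 x [87.9 92.8 98.6] z 51.5 y [-47.  44.]
blade z165 74 x [-25.4 -19.4  -8.9] z 168.9 y [-15.   8.]
```

Request:
servo_tool(rows=[{"x": 0.5,"y": 0,"z": 0,"wx": 0,"wy": 0,"wz": 0,"claw": 1},{"x": 1,"y": 0,"z": 0,"wx": 0,"wy": 0,"wz": 0,"claw": 1},{"x": 1,"y": 0,"z": 0,"wx": 0,"wy": 0,"wz": 0,"claw": 1},{"x": 1,"y": 0,"z": 0,"wx": 0,"wy": 0,"wz": 0,"claw": 1},{"x": 0.6,"y": 0,"z": 0,"wx": 0,"wy": 0,"wz": 0,"claw": 1},{"x": 0,"y": 0,"z": 0,"wx": 0,"wy": 0,"wz": 0,"claw": 1},{"x": 0,"y": 0,"z": 0,"wx": 0,"wy": 0,"wz": 0,"claw": 1},{"x": 0,"y": 0,"z": 0,"wx": 0,"wy": 0,"wz": 0,"claw": 1}])

```text
clock: 31.3
tool_pos: [543.8, -113.8, 149.3]
orientation: [-3.14, -0.004, 1.62]
force: [-0.1, -0.4, -0.2]
opening: -0.4
grasp_force: 0.0
```

Run:
```python
from jaw import *
print(w2l(PC,r.get_state()["tool_pos"])); rep()
```

```text
[ 41.99058859  -0.37770996 149.33377148]
pad top 122 x [85.6 90.4 95.5] z 51.9 y [-49.  45.]
blade z165 109 x [ 8.6 13.6 29. ] z 166.3 y [-14.   8.]
```

Request:
servo_tool(rows=[{"x": -0.6,"y": 0,"z": 0,"wx": 0,"wy": 0,"wz": 0,"claw": 1},{"x": -0.7,"y": 0,"z": 0,"wx": 0,"wy": 0,"wz": 0,"claw": 1},{"x": -0.7,"y": 0,"z": 0,"wx": 0,"wy": 0,"wz": 0,"claw": 1},{"x": -0.7,"y": 0,"z": 0,"wx": 0,"wy": 0,"wz": 0,"claw": 1},{"x": -0.7,"y": 0,"z": 0,"wx": 0,"wy": 0,"wz": 0,"claw": 1},{"x": -0.3,"y": 0,"z": 0,"wx": 0,"wy": 0,"wz": 0,"claw": 1},{"x": -0.2,"y": 0,"z": 0,"wx": 0,"wy": 0,"wz": 0,"claw": 1},{"x": -0.2,"y": 0,"z": 0,"wx": 0,"wy": 0,"wz": 0,"claw": 1},{"x": 0,"y": 0,"z": 0,"wx": 0,"wy": 0,"wz": 0,"claw": 1},{"x": 0,"y": 0,"z": 0,"wx": 0,"wy": 0,"wz": 0,"claw": 1}])

```text
clock: 32.35
tool_pos: [545.7, -152.5, 149.1]
orientation: [-3.141, -0.009, 1.621]
force: [2.2, 22.1, 6.9]
opening: 0.3
grasp_force: 11.2
```

Run:
```python
from jaw import *
print(w2l(PC,r.get_state()["tool_pos"])); rep()
```

```text
[  3.31341699  -0.32283725 149.14106168]
pad top 130 x [ 99.6 103.7 109.6] z 51.7 y [-47.  44.]
blade z165 74 x [-25.4 -19.1  -9.7] z 169.8 y [-14.   9.]
```

Request:
servo_tool(rows=[{"x": 0.5,"y": 0,"z": 0,"wx": 0,"wy": 0,"wz": 0,"claw": 1},{"x": 1,"y": 0,"z": 0,"wx": 0,"wy": 0,"wz": 0,"claw": 1},{"x": 1,"y": 0,"z": 0,"wx": 0,"wy": 0,"wz": 0,"claw": 1},{"x": 1,"y": 0,"z": 0,"wx": 0,"wy": 0,"wz": 0,"claw": 1},{"x": 0.6,"y": 0,"z": 0,"wx": 0,"wy": 0,"wz": 0,"claw": 1},{"x": 0,"y": 0,"z": 0,"wx": 0,"wy": 0,"wz": 0,"claw": 1},{"x": 0,"y": 0,"z": 0,"wx": 0,"wy": 0,"wz": 0,"claw": 1},{"x": 0,"y": 0,"z": 0,"wx": 0,"wy": 0,"wz": 0,"claw": 1}])

```text
clock: 33.2
tool_pos: [543.8, -113.8, 149.3]
orientation: [-3.14, -0.004, 1.62]
force: [0.2, -0.5, 0.0]
opening: -0.1
grasp_force: 0.0
```

Request:
servo_tool(rows=[{"x": -0.6,"y": 0,"z": 0,"wx": 0,"wy": 0,"wz": 0,"claw": 1},{"x": -0.7,"y": 0,"z": 0,"wx": 0,"wy": 0,"wz": 0,"claw": 1},{"x": -0.7,"y": 0,"z": 0,"wx": 0,"wy": 0,"wz": 0,"claw": 1},{"x": -0.7,"y": 0,"z": 0,"wx": 0,"wy": 0,"wz": 0,"claw": 1},{"x": -0.7,"y": 0,"z": 0,"wx": 0,"wy": 0,"wz": 0,"claw": 1},{"x": -0.3,"y": 0,"z": 0,"wx": 0,"wy": 0,"wz": 0,"claw": 1},{"x": -0.2,"y": 0,"z": 0,"wx": 0,"wy": 0,"wz": 0,"claw": 1},{"x": -0.2,"y": 0,"z": 0,"wx": 0,"wy": 0,"wz": 0,"claw": 1},{"x": 0,"y": 0,"z": 0,"wx": 0,"wy": 0,"wz": 0,"claw": 1},{"x": 0,"y": 0,"z": 0,"wx": 0,"wy": 0,"wz": 0,"claw": 1}])

```text
clock: 34.2
tool_pos: [545.7, -152.5, 149.1]
orientation: [-3.141, -0.009, 1.621]
force: [1.4, 20.9, 6.2]
opening: -0.0
grasp_force: 11.2
```

Request:
servo_tool(rows=[{"x": 0.5,"y": 0,"z": 0,"wx": 0,"wy": 0,"wz": 0,"claw": 1},{"x": 1,"y": 0,"z": 0,"wx": 0,"wy": 0,"wz": 0,"claw": 1},{"x": 1,"y": 0,"z": 0,"wx": 0,"wy": 0,"wz": 0,"claw": 1},{"x": 1,"y": 0,"z": 0,"wx": 0,"wy": 0,"wz": 0,"claw": 1},{"x": 0.6,"y": 0,"z": 0,"wx": 0,"wy": 0,"wz": 0,"claw": 1},{"x": 0,"y": 0,"z": 0,"wx": 0,"wy": 0,"wz": 0,"claw": 1},{"x": 0,"y": 0,"z": 0,"wx": 0,"wy": 0,"wz": 0,"claw": 1},{"x": 0,"y": 0,"z": 0,"wx": 0,"wy": 0,"wz": 0,"claw": 1}])

```text
clock: 35.0
tool_pos: [543.8, -113.8, 149.3]
orientation: [-3.14, -0.004, 1.62]
force: [-0.0, 0.8, -0.4]
opening: -0.1
grasp_force: 0.0
```

Run:
```python
from jaw import *
print(w2l(PC,r.get_state()["tool_pos"])); p=rep(); cv2.imwrite("pics/p9.png",cv2.resize(p[200:360,200:400],None,fx=3.6,fy=3.6,interpolation=2))
```

```text
[ 42.0054025   -0.39062057 149.33724589]
pad top 132 x [108.6 113.4 120. ] z 51.5 y [-48.  44.]
blade z165 115 x [ 7.3 14.  27.5] z 167.5 y [-15.   8.]
```

View pics/p9.png

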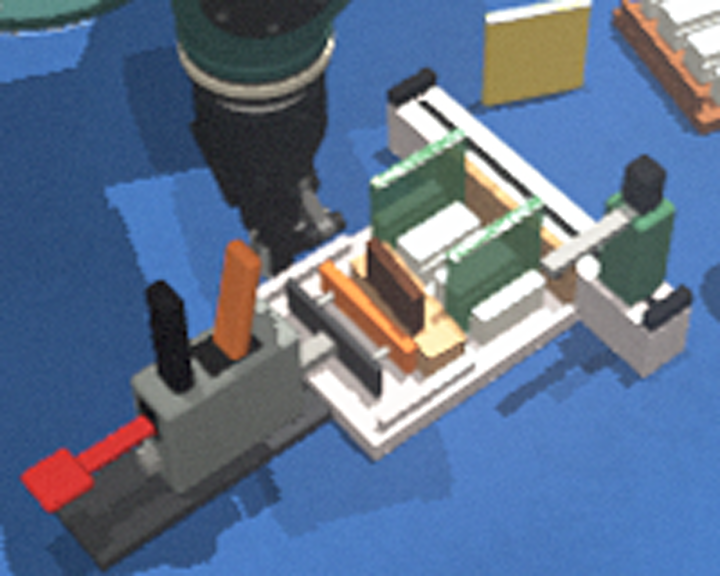

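After three squeezes the pad is just behind the block, which stands straight against the panes. Now the fourth squeeze.

Request:
servo_tool(rows=[{"x": -0.6,"y": 0,"z": 0,"wx": 0,"wy": 0,"wz": 0,"claw": 1},{"x": -0.7,"y": 0,"z": 0,"wx": 0,"wy": 0,"wz": 0,"claw": 1},{"x": -0.7,"y": 0,"z": 0,"wx": 0,"wy": 0,"wz": 0,"claw": 1},{"x": -0.7,"y": 0,"z": 0,"wx": 0,"wy": 0,"wz": 0,"claw": 1},{"x": -0.7,"y": 0,"z": 0,"wx": 0,"wy": 0,"wz": 0,"claw": 1},{"x": -0.3,"y": 0,"z": 0,"wx": 0,"wy": 0,"wz": 0,"claw": 1},{"x": -0.2,"y": 0,"z": 0,"wx": 0,"wy": 0,"wz": 0,"claw": 1},{"x": -0.2,"y": 0,"z": 0,"wx": 0,"wy": 0,"wz": 0,"claw": 1},{"x": 0,"y": 0,"z": 0,"wx": 0,"wy": 0,"wz": 0,"claw": 1},{"x": 0,"y": 0,"z": 0,"wx": 0,"wy": 0,"wz": 0,"claw": 1}])

```text
clock: 36.05
tool_pos: [545.7, -152.5, 149.1]
orientation: [-3.141, -0.009, 1.621]
force: [1.1, 21.7, 7.0]
opening: -0.0
grasp_force: 11.2
```

Request:
servo_tool(rows=[{"x": 0.5,"y": 0,"z": 0,"wx": 0,"wy": 0,"wz": 0,"claw": 1},{"x": 1,"y": 0,"z": 0,"wx": 0,"wy": 0,"wz": 0,"claw": 1},{"x": 1,"y": 0,"z": 0,"wx": 0,"wy": 0,"wz": 0,"claw": 1},{"x": 1,"y": 0,"z": 0,"wx": 0,"wy": 0,"wz": 0,"claw": 1},{"x": 0.6,"y": 0,"z": 0,"wx": 0,"wy": 0,"wz": 0,"claw": 1},{"x": 0,"y": 0,"z": 0,"wx": 0,"wy": 0,"wz": 0,"claw": 1},{"x": 0,"y": 0,"z": 0,"wx": 0,"wy": 0,"wz": 0,"claw": 1},{"x": 0,"y": 0,"z": 0,"wx": 0,"wy": 0,"wz": 0,"claw": 1}])

```text
clock: 36.85
tool_pos: [543.8, -113.8, 149.3]
orientation: [-3.14, -0.004, 1.62]
force: [-0.8, -1.1, 1.1]
opening: -0.2
grasp_force: 0.0
```

Run:
```python
from jaw import *
print(w2l(PC,r.get_state()["tool_pos"])); p=rep(); cv2.imwrite("pics/p10.png",cv2.resize(p[200:360,200:400],None,fx=3.6,fy=3.6,interpolation=2))
p,h,X,Y,Z=pts()
# dark jaw plate behind the pad, pane tops, block, marker head
m=(h[...,2]<110)&(X>70)&(X<130)&(abs(Y)<50)&(Z>30)&(Z<70); print('plate',m.sum(),np.percentile(X[m],[2,50,98]).round(1))
for s in(1,-1):
    m=(Z>103)&(Z<117)&(X>140)&(X<245)&(Y*s>25)&(Y*s<55); print('pane',m.sum(),np.percentile(X[m],[1,50,99]).round(1),np.median(Y[m]).round(1))
m=(Z>163)&(Z<176)&(X>230)&(X<300)&(Y<-50); print('grip',m.sum(),np.median(X[m]).round(1),np.median(Y[m]).round(1),np.percentile(X[m],[5,95]),np.percentile(Y[m],[5,95]))
t=l2w(PC,(265,-105-18-25,0)); go((*l2w(PC,(120,-148,0))[:2],230,92.8))
```

```text
[ 41.98520825  -0.36797438 149.34803796]
pad top 127 x [114.  119.  124.5] z 51.5 y [-48.  43.]
blade z165 108 x [ 8.3 13.8 28.8] z 166.7 y [-14.   6.]
plate 279 [ 91.5  95.  129.4]
pane 133 [151.5 191.2 233.1] 39.2
pane 138 [154.9 192.4 234.3] -41.1
grip 72 262.8 -101.1 [255.16342249 272.82001693] [-110.29862278  -90.88078627]
at [ 543.8 -113.9  149.3] rpy [-179.9    -0.22   92.78] open -0.5 gf 0.0 F [ 0.1  0.4 -0.2] t 37.0
  x 7.81 y 14.77 z -8.07  wz -0.02
```

The pad face stopped 6–7 mm short of its free travel, so the panes are firmly clamped, and the trigger is back at rest. Next is the marking head.

Request:
servo_tool(rows=[{"x": 0,"y": 0,"z": -3,"wx": 0,"wy": 0,"wz": 0,"claw": 0},{"x": 0,"y": 0,"z": -3,"wx": 0,"wy": 0,"wz": 0,"claw": 0},{"x": 0,"y": 0,"z": -2,"wx": 0,"wy": 0,"wz": 0,"claw": 0},{"x": 3.17,"y": 1.43,"z": 0,"wx": 0,"wy": 0,"wz": 0,"claw": 0},{"x": 3.17,"y": 1.43,"z": 0,"wx": 0,"wy": 0,"wz": 0,"claw": 0},{"x": 3.17,"y": 1.43,"z": 0,"wx": 0,"wy": 0,"wz": 0,"claw": 0},{"x": 3.17,"y": 1.43,"z": 0,"wx": 0,"wy": 0,"wz": 0,"claw": 0},{"x": 3.17,"y": 1.43,"z": 0,"wx": 0,"wy": 0,"wz": 0,"claw": 0},{"x": 3.17,"y": 1.43,"z": 0,"wx": 0,"wy": 0,"wz": 0,"claw": 0},{"x": 3.17,"y": 1.43,"z": 0,"wx": 0,"wy": 0,"wz": 0,"claw": 0},{"x": 0,"y": 0,"z": 0,"wx": 0,"wy": 0,"wz": 0,"claw": 0},{"x": 0,"y": 0,"z": 0,"wx": 0,"wy": 0,"wz": 0,"claw": 0}])

```text
clock: 38.15
tool_pos: [633.1, 113.0, 229.6]
orientation: [-3.139, -0.004, 1.621]
force: [0.1, 0.7, -0.3]
opening: 42.7
grasp_force: 0.0
```

Run:
```python
from jaw import *
print(w2l(PC,r.get_state()["tool_pos"])); go((*l2w(PC,(264,-102,0))[:2],145,92.8))
```

```text
[ 264.15914419 -100.58981433  229.64747739]
at [633.1 113.  229.6] rpy [-179.87   -0.21   92.86] open 42.7 gf 0.0 F [ 0.1  0.7 -0.3] t 38.1
  x -0.02 y 0.14 z 8.46  wz 0.06
```

Request:
servo_tool(rows=[{"x": 0,"y": 0.1,"z": 2.5,"wx": 0,"wy": 0,"wz": 0,"claw": 0},{"x": 0,"y": 0,"z": 2,"wx": 0,"wy": 0,"wz": 0,"claw": 0},{"x": 0,"y": 0,"z": 1.5,"wx": 0,"wy": 0,"wz": 0,"claw": 0},{"x": 0,"y": 0,"z": 1.5,"wx": 0,"wy": 0,"wz": 0,"claw": 0},{"x": 0,"y": 0,"z": 0.95,"wx": 0,"wy": 0,"wz": 0,"claw": 0},{"x": 0,"y": 0,"z": 0,"wx": 0,"wy": 0,"wz": 0,"claw": 0}])

```text
clock: 38.75
tool_pos: [633.2, 112.1, 144.7]
orientation: [-3.138, -0.004, 1.619]
force: [0.5, 0.5, 0.2]
opening: 42.6
grasp_force: 0.0
```

Request:
servo_tool(newtons=25, rows=[{"x": 0,"y": 0,"z": 0,"wx": 0,"wy": 0,"wz": 0,"claw": 1},{"x": 0,"y": 0,"z": 0,"wx": 0,"wy": 0,"wz": 0,"claw": 1},{"x": 0,"y": 0,"z": 0,"wx": 0,"wy": 0,"wz": 0,"claw": 1},{"x": 0,"y": 0,"z": 0,"wx": 0,"wy": 0,"wz": 0,"claw": 1},{"x": 0,"y": 0,"z": 0,"wx": 0,"wy": 0,"wz": 0,"claw": 1}])

```text
clock: 39.25
tool_pos: [634.2, 112.8, 146.4]
orientation: [-3.141, -0.003, 1.62]
force: [-1.6, -3.2, 6.4]
opening: 21.5
grasp_force: 29.4
```

Run:
```python
from jaw import *
print(w2l(PC,r.get_state()["tool_pos"])); go((*l2w(PC,(264,105,0))[:2],145,92.8))
```

```text
[ 263.9064141  -101.68566527  146.43495015]
at [634.2 112.8 146.4] rpy [-179.97   -0.18   92.8 ] open 21.5 gf 29.4 F [-1.6 -3.2  6.4] t 39.2
  x 0.01 y -20.67 z 0.14  wz -0.00
```

Request:
servo_tool(rows=[{"x": 0,"y": -1,"z": 0,"wx": 0,"wy": 0,"wz": 0,"claw": 1},{"x": 0,"y": -2,"z": 0,"wx": 0,"wy": 0,"wz": 0,"claw": 1},{"x": 0,"y": -2,"z": 0,"wx": 0,"wy": 0,"wz": 0,"claw": 1},{"x": 0,"y": -2,"z": 0,"wx": 0,"wy": 0,"wz": 0,"claw": 1},{"x": 0,"y": -2,"z": 0,"wx": 0,"wy": 0,"wz": 0,"claw": 1},{"x": 0,"y": -2,"z": 0,"wx": 0,"wy": 0,"wz": 0,"claw": 1},{"x": 0,"y": -2,"z": 0,"wx": 0,"wy": 0,"wz": 0,"claw": 1},{"x": 0,"y": -2,"z": 0,"wx": 0,"wy": 0,"wz": 0,"claw": 1},{"x": 0,"y": -2,"z": 0,"wx": 0,"wy": 0,"wz": 0,"claw": 1},{"x": 0,"y": -2,"z": 0,"wx": 0,"wy": 0,"wz": 0,"claw": 1},{"x": 0,"y": -1,"z": 0,"wx": 0,"wy": 0,"wz": 0,"claw": 1},{"x": 0,"y": 0,"z": 0,"wx": 0,"wy": 0,"wz": 0,"claw": 1}])

```text
clock: 40.45
tool_pos: [433.2, 102.8, 146.4]
orientation: [-3.14, -0.003, 1.62]
force: [-1.6, -5.5, 1.2]
opening: 21.5
grasp_force: 28.7
```

Request:
servo_tool(rows=[{"x": 0,"y": -0.3,"z": 0,"wx": 0,"wy": 0,"wz": 0,"claw": 1},{"x": 0,"y": -0.3,"z": 0,"wx": 0,"wy": 0,"wz": 0,"claw": 1},{"x": 0,"y": 0,"z": 0,"wx": 0,"wy": 0,"wz": 0,"claw": 1}])

```text
clock: 40.75
tool_pos: [428.4, 102.6, 146.4]
orientation: [-3.141, -0.003, 1.62]
force: [-0.3, -4.7, 3.9]
opening: 21.7
grasp_force: 29.0
```

Request:
servo_tool(rows=[{"x": 0,"y": -0.2,"z": 0,"wx": 0,"wy": 0,"wz": 0,"claw": 1},{"x": 0,"y": 0,"z": 0,"wx": 0,"wy": 0,"wz": 0,"claw": 1}])

```text
clock: 40.95
tool_pos: [427.4, 102.5, 146.4]
orientation: [3.141, -0.003, 1.62]
force: [6.1, -4.5, -2.4]
opening: 21.5
grasp_force: 28.3
```

Run:
```python
from jaw import *
print(w2l(PC,r.get_state()["tool_pos"])); go((*l2w(PC,(264,105,0))[:2],145,92.8))
```

```text
[263.80825809 105.34511169 146.4458652 ]
at [427.4 102.5 146.4] rpy [ 1.7994e+02 -1.6000e-01  9.2800e+01] open 21.5 gf 28.3 F [ 6.1 -4.5 -2.4] t 41.0
  x 0.02 y 0.03 z 0.14  wz -0.00
```

Request:
servo_tool(rows=[{"x": 0,"y": -0.3,"z": 0,"wx": 0,"wy": 0,"wz": 0,"claw": 1},{"x": 0,"y": 0,"z": 0,"wx": 0,"wy": 0,"wz": 0,"claw": 1}])

```text
clock: 41.15
tool_pos: [427.0, 102.5, 146.6]
orientation: [3.136, -0.003, 1.619]
force: [23.9, -2.4, -16.9]
opening: 21.2
grasp_force: 27.2
```

Run:
```python
from jaw import *
print(w2l(PC,r.get_state()["tool_pos"])); p=rep(); cv2.imwrite("pics/p11.png",cv2.resize(p[190:350,220:420],None,fx=3.6,fy=3.6,interpolation=2))
```

```text
[263.80002057 105.76377844 146.63401853]
pad top 121 x [113.9 119.1 125.1] z 51.3 y [-47.  44.]
blade z165 109 x [ 7.4 13.3 23.9] z 166.4 y [-14.   8.]
```

View pics/p11.png

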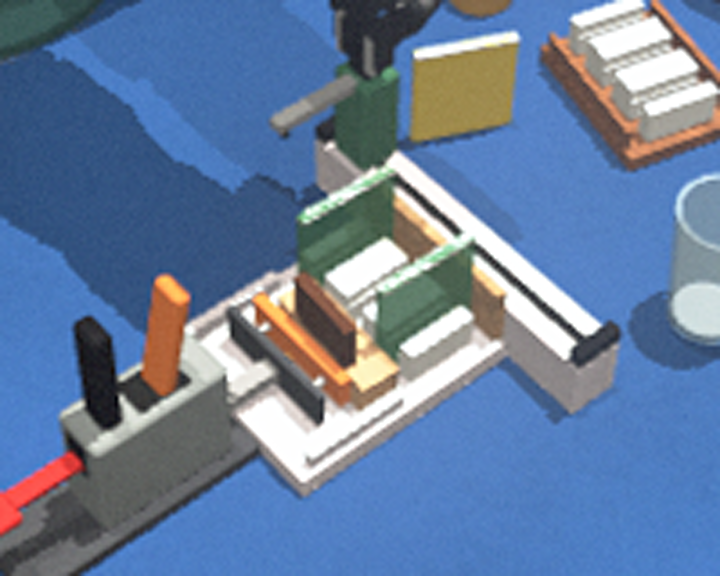

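The head is against its far end stop (24 N felt) and the panes are still clamped. I'll let go and go to the release lever.

Request:
servo_tool(rows=[{"x": 0,"y": 0,"z": 0,"wx": 0,"wy": 0,"wz": 0,"claw": 0},{"x": 0,"y": 0,"z": 0,"wx": 0,"wy": 0,"wz": 0,"claw": 0},{"x": 0,"y": 0.3,"z": 0,"wx": 0,"wy": 0,"wz": 0,"claw": 0},{"x": 0,"y": 0,"z": -2,"wx": 0,"wy": 0,"wz": 0,"claw": 0},{"x": 0,"y": 0,"z": -2.5,"wx": 0,"wy": 0,"wz": 0,"claw": 0},{"x": 0,"y": 0,"z": -2.5,"wx": 0,"wy": 0,"wz": 0,"claw": 0},{"x": 0,"y": 0,"z": -2.5,"wx": 0,"wy": 0,"wz": 0,"claw": 1},{"x": 0,"y": 0,"z": 0,"wx": 0,"wy": 0,"wz": 0,"claw": 1},{"x": 0,"y": 0,"z": 0,"wx": 0,"wy": 0,"wz": 0,"claw": 1}])

```text
clock: 42.1
tool_pos: [426.5, 102.6, 240.8]
orientation: [-3.14, -0.004, 1.62]
force: [-0.8, -0.6, -0.2]
opening: 0.7
grasp_force: 0.0
```

Run:
```python
from jaw import *
p,h,X,Y,Z=pts()
m=(Z>160)&(Z<176)&(X>235)&(X<300)&(Y>60)&(Y<140); print('grip',m.sum(),np.percentile(Y[m],[5,50,95]))
m=((h[...,0]<4)|(h[...,0]>175))&(h[...,1]>180)&(Z>68)&(Z<90)&(X<-70); print('red',m.sum(),np.percentile(X[m],[2,50,98]),np.percentile(Y[m],[2,50,98]),np.median(Z[m]))
D=get(0); T=np.load("top0.npy"); W=cloud("top",T); im=cv2.cvtColor(cv2.imread("pics/top0.png"),cv2.COLOR_BGR2HSV).astype(int)
m=((im[...,0]<4)|(im[...,0]>175))&(im[...,1]>180)&(W[...,2]>60); L=np.array([w2l(PC,q) for q in W[m]]); L=L[L[:,0]<-95]; print('top red',L.min(0),L.max(0),np.median(L,0))
for s in(1,-1):
    m=(Z>103)&(Z<117)&(X>140)&(X<245)&(Y*s>25)&(Y*s<55); print('pane',m.sum(),np.percentile(X[m],[1,50,99]).round(1),np.median(Y[m]).round(1))
go((*l2w(PC,(-120,0,0))[:2],240,92.8))
```

```text
grip 66 [ 93.85840773 102.04592529 113.94842515]
red 134 [-377.99996463 -121.53797936  -76.08755646] [-17.87123056   1.81418265 646.9935087 ] 77.18385113176161
top red [-415.07071778  -13.08658275   60.08525214] [-95.31478073 689.58596345  87.59649583] [-134.00502769    9.39748569   75.85699136]
pane 135 [153.3 192.  232.8] 39.2
pane 134 [154.9 191.7 234.5] -41.2
at [426.1 102.6 240.3] rpy [-179.86   -0.22   92.81] open -0.1 gf 0.0 F [ 0.6 -0.3 -0.5] t 42.1
  x -38.39 y 10.66 z 0.03  wz 0.01
```

Request:
servo_tool(rows=[{"x": -3.2,"y": 0.89,"z": 0,"wx": 0,"wy": 0,"wz": 0,"claw": 1},{"x": -3.2,"y": 0.89,"z": 0,"wx": 0,"wy": 0,"wz": 0,"claw": 1},{"x": -3.2,"y": 0.89,"z": 0,"wx": 0,"wy": 0,"wz": 0,"claw": 1},{"x": -3.2,"y": 0.89,"z": 0,"wx": 0,"wy": 0,"wz": 0,"claw": 1},{"x": -3.2,"y": 0.89,"z": 0,"wx": 0,"wy": 0,"wz": 0,"claw": 1},{"x": -3.2,"y": 0.89,"z": 0,"wx": 0,"wy": 0,"wz": 0,"claw": 1},{"x": -3.2,"y": 0.89,"z": 0,"wx": 0,"wy": 0,"wz": 0,"claw": 1},{"x": -3.2,"y": 0.89,"z": 0,"wx": 0,"wy": 0,"wz": 0,"claw": 1},{"x": -3.2,"y": 0.89,"z": 0,"wx": 0,"wy": 0,"wz": 0,"claw": 1},{"x": -3.2,"y": 0.89,"z": 0,"wx": 0,"wy": 0,"wz": 0,"claw": 1},{"x": -3.2,"y": 0.89,"z": 0,"wx": 0,"wy": 0,"wz": 0,"claw": 1},{"x": -3.2,"y": 0.89,"z": 0,"wx": 0,"wy": 0,"wz": 0,"claw": 1}])

```text
clock: 43.35
tool_pos: [551.7, -276.9, 237.8]
orientation: [-3.138, -0.005, 1.62]
force: [0.6, -0.1, 0.2]
opening: 0.4
grasp_force: 0.0
```

Run:
```python
from jaw import *
vision.read_camera("scene")
for nm,f in(("start",0),("now",None)):
  for n in("scene","top"):
    if f is None: p,d=vision.read_camera(n); cv2.imwrite(f"pics/{n}12.png",p)
    else: p=cv2.imread(f"pics/{n}0.png"); d=np.load(n+"0.npy")
    h=cv2.cvtColor(p,cv2.COLOR_BGR2HSV).astype(int); W=cloud(n,d); c,s=np.cos(PC[2]),np.sin(PC[2])
    X=c*(W[...,0]-PC[0])+s*(W[...,1]-PC[1]); Y=-s*(W[...,0]-PC[0])+c*(W[...,1]-PC[1]); Z=W[...,2]
    m=(X>235)&(X<300)&(abs(Y)<150)&(Z>140)&(Z<178); print(nm,n,'grip Y',m.sum(),np.percentile(Y[m],[3,50,97]).round(1))
    m=(X>170)&(X<240)&(abs(Y)<160)&(Z>122)&(Z<142); print('   arm Y',m.sum(),np.percentile(Y[m],[3,50,97]).round(1))
    m=((h[...,0]<4)|(h[...,0]>175))&(h[...,1]>180)&(Z>60)&(Z<95)&(X<-70)&(X>-170)&(abs(Y)<40); print('  red',m.sum(),np.percentile(X[m],[2,50,98]).round(1),np.percentile(Y[m],[2,50,98]).round(1),np.median(Z[m]).round(1)) if m.sum() else 0
    m&=abs(Y)>9
    if m.sum(): print('  pad only',np.percentile(X[m],[2,50,98]).round(1))
print(w2l(PC,r.get_state()["tool_pos"]))
```

```text
start scene grip Y 151 [-111.1 -103.9  -90.1]
   arm Y 141 [-106.  -101.6  -93.6]
  red 112 [-144.3 -116.8  -72.7] [-18.   -1.3  13.6] 75.0
  pad only [-143.8 -129.4 -113.4]
start top grip Y 87 [-107.5  -93.5  -85.8]
   arm Y 90 [-103.8  -97.1  -91.4]
  red 184 [-143.  -118.5  -73.1] [-11.5   1.9  16.7] 77.8
  pad only [-142.9 -126.6 -113.3]
now scene grip Y 131 [ 92.8  98.6 114.6]
   arm Y 126 [ 97.6 102.5 111.1]
  red 139 [-143.4 -119.7  -73.4] [-18.4  -0.2  13.8] 77.9
  pad only [-142.9 -128.3 -112. ]Traceback (most recent call last):
  File "<stdin>", line 9, in <module>
    return _quantile_unchecked(
        a, q, axis, out, overwrite_input, method, keepdims, weights)
    return _ureduce(a,
                    func=_quantile_ureduce_func,
    ...<5 lines>...
                    overwrite_input=overwrite_input,
                    method=method)
    r = func(a, **kwargs)
    result = _quantile(arr,
                       quantiles=q,
    ...<2 lines>...
                       out=out,
                       weights=wgt)
    slices_having_nans = np.isnan(arr[-1, ...])
                                  ~~~^^^^^^^^^
IndexError: index -1 is out of bounds for axis 0 with size 0
```

Request:
servo_tool(rows=[{"x": 3.2,"y": -0.55,"z": 0,"wx": 0,"wy": 0,"wz": 0,"claw": 1},{"x": 3.2,"y": -0.55,"z": 0,"wx": 0,"wy": 0,"wz": 0,"claw": 1},{"x": 3.2,"y": -0.55,"z": 0,"wx": 0,"wy": 0,"wz": 0,"claw": 1},{"x": 3.2,"y": -0.55,"z": 0,"wx": 0,"wy": 0,"wz": 0,"claw": 1},{"x": 3.2,"y": -0.55,"z": 0,"wx": 0,"wy": 0,"wz": 0,"claw": 1},{"x": 3.2,"y": -0.55,"z": 0,"wx": 0,"wy": 0,"wz": 0,"claw": 1},{"x": 3.2,"y": -0.55,"z": 0,"wx": 0,"wy": 0,"wz": 0,"claw": 1},{"x": 3.2,"y": -0.55,"z": 0,"wx": 0,"wy": 0,"wz": 0,"claw": 1},{"x": 3.2,"y": -0.55,"z": 0,"wx": 0,"wy": 0,"wz": 0,"claw": 1},{"x": 3.2,"y": -0.55,"z": 0,"wx": 0,"wy": 0,"wz": 0,"claw": 1},{"x": 3.2,"y": -0.55,"z": 0,"wx": 0,"wy": 0,"wz": 0,"claw": 1},{"x": 3.2,"y": -0.55,"z": 0,"wx": 0,"wy": 0,"wz": 0,"claw": 1}])

```text
clock: 44.7
tool_pos: [465.5, 106.2, 240.3]
orientation: [-3.139, -0.004, 1.62]
force: [0.6, 1.0, 1.4]
opening: 0.2
grasp_force: 0.0
```

Request:
servo_tool(rows=[{"x": 0,"y": 0,"z": 3,"wx": 0,"wy": 0,"wz": 0,"claw": 1},{"x": 0,"y": 0,"z": 3,"wx": 0,"wy": 0,"wz": 0,"claw": 1},{"x": 0,"y": 0,"z": 2,"wx": 0,"wy": 0,"wz": 0,"claw": 1},{"x": 0,"y": 0,"z": 1.3,"wx": 0,"wy": 0,"wz": 0,"claw": 1},{"x": 0,"y": 0,"z": 0,"wx": 0,"wy": 0,"wz": 0,"claw": 1}])

```text
clock: 45.2
tool_pos: [464.8, 105.3, 146.0]
orientation: [-3.136, -0.004, 1.62]
force: [-0.3, 0.5, -0.2]
opening: -0.1
grasp_force: 0.0
```

Run:
```python
from jaw import *
print(w2l(PC,r.get_state()["tool_pos"])); go((*l2w(PC,(264,78,0))[:2],145,92.8))
```

```text
[264.72241641  67.83521538 146.04546325]
at [464.8 105.3 146. ] rpy [-179.69   -0.23   92.85] open -0.1 gf 0.0 F [-0.3  0.5 -0.2] t 45.2
  x -0.07 y -1.02 z 0.10  wz 0.05
```

Request:
servo_tool(rows=[{"x": 0,"y": -0.5,"z": 0,"wx": 0,"wy": 0,"wz": 0,"claw": 1},{"x": 0,"y": -0.5,"z": 0,"wx": 0,"wy": 0,"wz": 0,"claw": 1},{"x": 0,"y": 0,"z": 0,"wx": 0,"wy": 0,"wz": 0,"claw": 1}])

```text
clock: 45.5
tool_pos: [456.3, 104.5, 148.5]
orientation: [-3.141, -0.004, 1.62]
force: [-0.8, -0.3, 0.6]
opening: 0.5
grasp_force: 0.0
```

Request:
servo_tool(rows=[{"x": 0,"y": -0.2,"z": 0,"wx": 0,"wy": 0,"wz": 0,"claw": 1},{"x": 0,"y": 0,"z": 0,"wx": 0,"wy": 0,"wz": 0,"claw": 1}])

```text
clock: 45.7
tool_pos: [454.8, 104.3, 148.1]
orientation: [-3.14, -0.004, 1.62]
force: [0.5, 0.4, 0.4]
opening: -0.2
grasp_force: 0.0
```

Request:
servo_tool(rows=[{"x": 0,"y": -0.2,"z": 0,"wx": 0,"wy": 0,"wz": 0,"claw": 1},{"x": 0,"y": 0,"z": 0,"wx": 0,"wy": 0,"wz": 0,"claw": 1}])

```text
clock: 45.9
tool_pos: [452.7, 104.2, 147.9]
orientation: [-3.14, -0.004, 1.62]
force: [-0.1, 0.0, 0.3]
opening: -0.3
grasp_force: 0.0
```

Request:
servo_tool(rows=[{"x": 0,"y": -0.2,"z": 0,"wx": 0,"wy": 0,"wz": 0,"claw": 1},{"x": 0,"y": 0,"z": 0,"wx": 0,"wy": 0,"wz": 0,"claw": 1}])

```text
clock: 46.1
tool_pos: [451.9, 104.1, 148.0]
orientation: [3.141, -0.004, 1.62]
force: [6.4, 0.8, -3.1]
opening: -0.3
grasp_force: 3.3
```

Request:
servo_tool(rows=[{"x": 0,"y": -0.2,"z": 0,"wx": 0,"wy": 0,"wz": 0,"claw": 1},{"x": 0,"y": 0,"z": 0,"wx": 0,"wy": 0,"wz": 0,"claw": 1}])

```text
clock: 46.3
tool_pos: [451.6, 104.1, 148.3]
orientation: [3.138, -0.004, 1.62]
force: [16.0, 1.7, -10.1]
opening: 0.2
grasp_force: 8.2
```

Request:
servo_tool(rows=[{"x": 0,"y": -0.2,"z": 0,"wx": 0,"wy": 0,"wz": 0,"claw": 1},{"x": 0,"y": 0,"z": 0,"wx": 0,"wy": 0,"wz": 0,"claw": 1}])

```text
clock: 46.5
tool_pos: [451.3, 104.0, 148.4]
orientation: [3.135, -0.004, 1.619]
force: [27.2, 1.5, -18.9]
opening: 0.2
grasp_force: 13.2
```

The head was already rigidly against the stop, so the marking is good. Backing off and going to the release pad at clamp (-129, 0).

Request:
servo_tool(rows=[{"x": 0,"y": 0.6,"z": 0,"wx": 0,"wy": 0,"wz": 0,"claw": 1},{"x": 0,"y": 1,"z": 0,"wx": 0,"wy": 0,"wz": 0,"claw": 1},{"x": 0,"y": 0,"z": -3,"wx": 0,"wy": 0,"wz": 0,"claw": 1},{"x": 0,"y": 0,"z": -3,"wx": 0,"wy": 0,"wz": 0,"claw": 1},{"x": 0,"y": 0,"z": -3,"wx": 0,"wy": 0,"wz": 0,"claw": 1},{"x": 0,"y": 0,"z": 0,"wx": 0,"wy": 0,"wz": 0,"claw": 1}])

```text
clock: 47.1
tool_pos: [464.6, 104.4, 241.0]
orientation: [3.139, -0.004, 1.62]
force: [0.3, -0.1, -0.1]
opening: -0.3
grasp_force: 0.0
```

Run:
```python
from jaw import *
print(w2l(PC,r.get_state()["tool_pos"])); go((*l2w(PC,(-129,0,0))[:2],240,92.8),(*l2w(PC,(-129,0,0))[:2],90,92.8))
```

```text
[263.86471116  68.07736852 240.97219523]
at [464.6 104.4 241. ] rpy [179.84  -0.22  92.81] open -0.3 gf 0.0 F [ 0.3 -0.1 -0.1] t 47.1
  x -39.29 y 6.80 z 0.10  wz 0.01
  x 0.00 y 0.00 z 15.00  wz -0.00
```

Request:
servo_tool(rows=[{"x": -3.27,"y": 0.57,"z": 0,"wx": 0,"wy": 0,"wz": 0,"claw": 1},{"x": -3.27,"y": 0.57,"z": 0,"wx": 0,"wy": 0,"wz": 0,"claw": 1},{"x": -3.27,"y": 0.57,"z": 0,"wx": 0,"wy": 0,"wz": 0,"claw": 1},{"x": -3.27,"y": 0.57,"z": 0,"wx": 0,"wy": 0,"wz": 0,"claw": 1},{"x": -3.27,"y": 0.57,"z": 0,"wx": 0,"wy": 0,"wz": 0,"claw": 1},{"x": -3.27,"y": 0.57,"z": 0,"wx": 0,"wy": 0,"wz": 0,"claw": 1},{"x": -3.27,"y": 0.57,"z": 0,"wx": 0,"wy": 0,"wz": 0,"claw": 1},{"x": -3.27,"y": 0.57,"z": 0,"wx": 0,"wy": 0,"wz": 0,"claw": 1},{"x": -3.27,"y": 0.57,"z": 0,"wx": 0,"wy": 0,"wz": 0,"claw": 1},{"x": -3.27,"y": 0.57,"z": 0,"wx": 0,"wy": 0,"wz": 0,"claw": 1},{"x": -3.27,"y": 0.57,"z": 0,"wx": 0,"wy": 0,"wz": 0,"claw": 1},{"x": -3.27,"y": 0.57,"z": 0,"wx": 0,"wy": 0,"wz": 0,"claw": 1}])

```text
clock: 48.3
tool_pos: [550.7, -285.7, 235.4]
orientation: [-3.139, -0.005, 1.62]
force: [1.0, -0.0, 0.1]
opening: 0.3
grasp_force: 0.0
```

Request:
servo_tool(rows=[{"x": 0,"y": 0,"z": 3,"wx": 0,"wy": 0,"wz": 0,"claw": 1},{"x": 0,"y": 0,"z": 4,"wx": 0,"wy": 0,"wz": 0,"claw": 1},{"x": 0,"y": 0,"z": 4,"wx": 0,"wy": 0,"wz": 0,"claw": 1},{"x": 0,"y": 0,"z": 3,"wx": 0,"wy": 0,"wz": 0,"claw": 1},{"x": 0,"y": 0,"z": 1,"wx": 0,"wy": 0,"wz": 0,"claw": 1},{"x": 0,"y": 0,"z": 0,"wx": 0,"wy": 0,"wz": 0,"claw": 1}])

```text
clock: 48.9
tool_pos: [549.7, -283.3, 85.0]
orientation: [-3.138, -0.005, 1.62]
force: [0.2, -0.4, -0.0]
opening: 0.0
grasp_force: 0.0
```

Run:
```python
from jaw import *
print(w2l(PC,r.get_state()["tool_pos"])); rep(); go((*l2w(PC,(-129,0,0))[:2],64,92.8))
```

```text
[-127.54920646    2.02431323   85.03002028]
pad top 130 x [113.5 118.4 125.6] z 51.4 y [-48.  43.]
blade z165 106 x [ 8.  13.5 24. ] z 165.2 y [-15.   7.]
at [ 550.4 -283.8   86.5] rpy [-179.89   -0.23   92.81] open 0.0 gf 0.0 F [0.1 0.5 1.1] t 49.0
  x -0.10 y 0.13 z 2.25  wz 0.01
```

Request:
servo_tool(rows=[{"x": -0.1,"y": 0.1,"z": 0.6,"wx": 0,"wy": 0,"wz": 0,"claw": 1},{"x": 0,"y": 0,"z": 0.6,"wx": 0,"wy": 0,"wz": 0,"claw": 1},{"x": 0,"y": 0,"z": 0.6,"wx": 0,"wy": 0,"wz": 0,"claw": 1},{"x": 0,"y": 0,"z": 0.3,"wx": 0,"wy": 0,"wz": 0,"claw": 1},{"x": 0,"y": 0,"z": 0,"wx": 0,"wy": 0,"wz": 0,"claw": 1}])

```text
clock: 49.45
tool_pos: [551.3, -284.6, 65.2]
orientation: [-3.14, -0.004, 1.62]
force: [0.2, 0.1, 0.7]
opening: -0.2
grasp_force: 0.6
```

Request:
servo_tool(rows=[{"x": 0,"y": 0,"z": 0.15,"wx": 0,"wy": 0,"wz": 0,"claw": 1},{"x": 0,"y": 0,"z": 0,"wx": 0,"wy": 0,"wz": 0,"claw": 1},{"x": 0,"y": 0,"z": 0,"wx": 0,"wy": 0,"wz": 0,"claw": 1}])

```text
clock: 49.75
tool_pos: [551.5, -284.7, 64.5]
orientation: [-3.141, -0.003, 1.62]
force: [-1.2, 0.4, 8.9]
opening: -0.2
grasp_force: 4.3
```

Run:
```python
from jaw import *
print(w2l(PC,r.get_state()["tool_pos"]),r.get_state()["force"]); rep()
```

```text
[-129.03377237    0.26181976   64.52621617] [-1.15227581  0.41075417  8.88311695]
pad top 137 x [87.5 92.8 98.7] z 50.9 y [-48.  44.]
blade z165 109 x [ 8.  13.7 24.4] z 166.8 y [-14.   9.]
```

Request:
servo_tool(rows=[{"x": 0,"y": 0,"z": 0,"wx": 0,"wy": 0,"wz": 0,"claw": 1},{"x": 0,"y": 0,"z": 0,"wx": 0,"wy": 0,"wz": 0,"claw": 1},{"x": 0,"y": 0,"z": 0,"wx": 0,"wy": 0,"wz": 0,"claw": 1},{"x": 0,"y": 0,"z": 0,"wx": 0,"wy": 0,"wz": 0,"claw": 1},{"x": 0,"y": 0,"z": 0,"wx": 0,"wy": 0,"wz": 0,"claw": 1},{"x": 0,"y": 0,"z": 0,"wx": 0,"wy": 0,"wz": 0,"claw": 1},{"x": 0,"y": 0,"z": 0,"wx": 0,"wy": 0,"wz": 0,"claw": 1},{"x": 0,"y": 0,"z": 0,"wx": 0,"wy": 0,"wz": 0,"claw": 1},{"x": 0,"y": 0,"z": 0,"wx": 0,"wy": 0,"wz": 0,"claw": 1},{"x": 0,"y": 0,"z": 0,"wx": 0,"wy": 0,"wz": 0,"claw": 1},{"x": 0,"y": 0,"z": 0,"wx": 0,"wy": 0,"wz": 0,"claw": 1},{"x": 0,"y": 0,"z": 0,"wx": 0,"wy": 0,"wz": 0,"claw": 1}])

```text
clock: 51.0
tool_pos: [551.5, -284.7, 64.5]
orientation: [-3.141, -0.003, 1.62]
force: [-1.9, -0.3, 8.9]
opening: 0.3
grasp_force: 4.3
```

Request:
servo_tool(rows=[{"x": 0,"y": 0,"z": 0,"wx": 0,"wy": 0,"wz": 0,"claw": 1},{"x": 0,"y": 0,"z": 0,"wx": 0,"wy": 0,"wz": 0,"claw": 1},{"x": 0,"y": 0,"z": 0,"wx": 0,"wy": 0,"wz": 0,"claw": 1},{"x": 0,"y": 0,"z": 0,"wx": 0,"wy": 0,"wz": 0,"claw": 1},{"x": 0,"y": 0,"z": 0,"wx": 0,"wy": 0,"wz": 0,"claw": 1},{"x": 0,"y": 0,"z": 0,"wx": 0,"wy": 0,"wz": 0,"claw": 1}])

```text
clock: 51.6
tool_pos: [551.5, -284.7, 64.5]
orientation: [-3.141, -0.003, 1.62]
force: [-2.1, 0.1, 8.9]
opening: -0.2
grasp_force: 4.3
```

Run:
```python
from jaw import *
p=rep(); im=cv2.imread("pics/scene0.png"); d=np.load("scene0.npy")
W=cloud("scene",d); h=cv2.cvtColor(im,cv2.COLOR_BGR2HSV).astype(int); c,s=np.cos(PC[2]),np.sin(PC[2]); X=c*(W[...,0]-PC[0])+s*(W[...,1]-PC[1]); Y=-s*(W[...,0]-PC[0])+c*(W[...,1]-PC[1]); Z=W[...,2]
m=(h[...,0]>4)&(h[...,0]<22)&(h[...,1]>130)&(h[...,2]>150)&(X>60)&(X<140)&(Z>47)&(Z<56)&(abs(Y)<70); print('start pad',m.sum(),np.percentile(X[m],[2,50,98]).round(1))
p,h,X,Y,Z=pts(); m=(h[...,0]>4)&(h[...,0]<22)&(h[...,1]>130)&(h[...,2]>150)&(X>60)&(X<140)&(Z>47)&(Z<56)&(abs(Y)<70); print('pad',m.sum(),np.percentile(X[m],[2,50,98]).round(1))
cv2.imwrite("pics/p13.png",cv2.resize(p[200:360,200:400],None,fx=3.6,fy=3.6,interpolation=2))
for s in(1,-1):
    m=(Z>103)&(Z<117)&(X>140)&(X<245)&(Y*s>25)&(Y*s<55); print('pane',m.sum(),np.percentile(X[m],[1,50,99]).round(1),np.median(Y[m]).round(1))
```

```text
pad top 70 x [80.3 83.3 86.1] z 51.0 y [-48.  45.]
blade z165 110 x [ 8.  13.  23.6] z 166.5 y [-14.   9.]
start pad 126 [76.  81.1 85.8]
pad 124 [76.4 81.1 86.1]
pane 137 [153.4 193.3 232.6] 39.4
pane 138 [154.3 192.5 233.4] -41.2
```

View pics/p13.png

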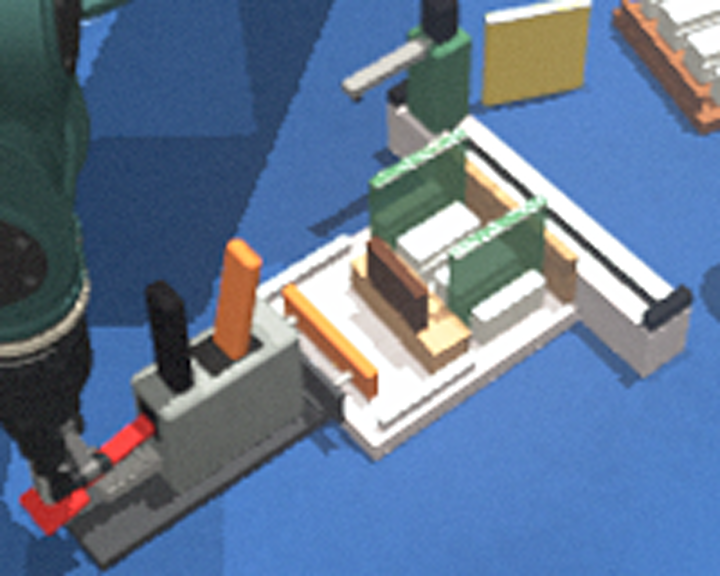

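The jaw is fully back, with pad top at 81.1 as at the start. The block stands on the ledge and both panes stand in the cradle. Returning the panes, +y slot first.

Request:
servo_tool(rows=[{"x": 0,"y": 0,"z": -1,"wx": 0,"wy": 0,"wz": 0,"claw": 1},{"x": 0,"y": 0,"z": -2,"wx": 0,"wy": 0,"wz": 0,"claw": 1},{"x": 0,"y": 0,"z": -3,"wx": 0,"wy": 0,"wz": 0,"claw": 1},{"x": 0,"y": 0,"z": -4,"wx": 0,"wy": 0,"wz": 0,"claw": 1},{"x": 0,"y": 0,"z": -4,"wx": 0,"wy": 0,"wz": 0,"claw": 1},{"x": 0,"y": 0,"z": -3.5,"wx": 0,"wy": 0,"wz": 0,"claw": 1}])

```text
clock: 52.3
tool_pos: [551.4, -284.9, 241.5]
orientation: [-3.141, -0.003, 1.62]
force: [0.3, -0.3, 1.0]
opening: 0.0
grasp_force: 0.0
```

Request:
servo_tool(rows=[{"x": 3.24,"y": -0.4,"z": 0,"wx": 0,"wy": 0,"wz": 0,"claw": 0.4},{"x": 3.24,"y": -0.4,"z": 0,"wx": 0,"wy": 0,"wz": 0,"claw": 0.4},{"x": 3.24,"y": -0.4,"z": 0,"wx": 0,"wy": 0,"wz": 0,"claw": 0.4},{"x": 3.24,"y": -0.4,"z": 0,"wx": 0,"wy": 0,"wz": 0,"claw": 0.4},{"x": 3.24,"y": -0.4,"z": 0,"wx": 0,"wy": 0,"wz": 0,"claw": 0.4},{"x": 3.24,"y": -0.4,"z": 0,"wx": 0,"wy": 0,"wz": 0,"claw": 0.4},{"x": 3.24,"y": -0.4,"z": 0,"wx": 0,"wy": 0,"wz": 0,"claw": 0.4},{"x": 3.24,"y": -0.4,"z": 0,"wx": 0,"wy": 0,"wz": 0,"claw": 0.4},{"x": 3.24,"y": -0.4,"z": 0,"wx": 0,"wy": 0,"wz": 0,"claw": 0.4},{"x": 3.24,"y": -0.4,"z": 0,"wx": 0,"wy": 0,"wz": 0,"claw": 0.4},{"x": 0,"y": 0,"z": 0,"wx": 0,"wy": 0,"wz": 0,"claw": 0.4},{"x": 0,"y": 0,"z": 0,"wx": 0,"wy": 0,"wz": 0,"claw": 0.4}])

```text
clock: 53.5
tool_pos: [495.7, 36.9, 240.5]
orientation: [-3.14, -0.004, 1.621]
force: [0.6, 0.3, 0.7]
opening: 25.6
grasp_force: 0.0
```

Run:
```python
from jaw import *
print(w2l(PC,r.get_state()["tool_pos"])); go((*l2w(PC,(194.5,40.3,0))[:2],80.5,92.8))
```

```text
[194.93309865  40.36767019 240.52485131]
at [495.7  36.9 240.5] rpy [-179.92   -0.22   92.89] open 25.6 gf 0.0 F [0.6 0.3 0.7] t 53.5
  x -0.04 y 0.01 z 16.00  wz 0.09
```

Request:
servo_tool(rows=[{"x": 0,"y": 0,"z": 3,"wx": 0,"wy": 0,"wz": 0,"claw": 0.4},{"x": 0,"y": 0,"z": 3,"wx": 0,"wy": 0,"wz": 0,"claw": 0.4},{"x": 0,"y": 0,"z": 3,"wx": 0,"wy": 0,"wz": 0,"claw": 0.4},{"x": 0,"y": 0,"z": 2,"wx": 0,"wy": 0,"wz": 0,"claw": 0.4},{"x": 0,"y": 0,"z": 1,"wx": 0,"wy": 0,"wz": 0,"claw": 0.4},{"x": 0,"y": 0,"z": 1,"wx": 0,"wy": 0,"wz": 0,"claw": 0.4},{"x": 0,"y": 0,"z": 1,"wx": 0,"wy": 0,"wz": 0,"claw": 0.4},{"x": 0,"y": 0,"z": 1,"wx": 0,"wy": 0,"wz": 0,"claw": 0.4},{"x": 0,"y": 0,"z": 1,"wx": 0,"wy": 0,"wz": 0,"claw": 0.4},{"x": 0,"y": 0,"z": 0,"wx": 0,"wy": 0,"wz": 0,"claw": 0.4}])

```text
clock: 54.5
tool_pos: [494.9, 37.1, 78.9]
orientation: [-3.138, -0.004, 1.62]
force: [-0.2, 0.1, 0.6]
opening: 25.6
grasp_force: 0.0
```

Request:
servo_tool(newtons=40, rows=[{"x": 0,"y": 0,"z": 0,"wx": 0,"wy": 0,"wz": 0,"claw": 1},{"x": 0,"y": 0,"z": 0,"wx": 0,"wy": 0,"wz": 0,"claw": 1},{"x": 0,"y": 0,"z": 0,"wx": 0,"wy": 0,"wz": 0,"claw": 1},{"x": 0,"y": 0,"z": 0,"wx": 0,"wy": 0,"wz": 0,"claw": 1},{"x": 0,"y": 0,"z": 0,"wx": 0,"wy": 0,"wz": 0,"claw": 1}])

```text
clock: 55.0
tool_pos: [495.5, 37.1, 80.2]
orientation: [-3.14, -0.004, 1.62]
force: [-2.5, 1.6, 3.1]
opening: 7.0
grasp_force: 42.4
```

Request:
servo_tool(rows=[{"x": 0,"y": 0,"z": -0.5,"wx": 0,"wy": 0,"wz": 0,"claw": 1},{"x": 0,"y": 0,"z": -1,"wx": 0,"wy": 0,"wz": 0,"claw": 1},{"x": 0,"y": 0,"z": -1.5,"wx": 0,"wy": 0,"wz": 0,"claw": 1},{"x": 0,"y": 0,"z": -2,"wx": 0,"wy": 0,"wz": 0,"claw": 1},{"x": 0,"y": 0,"z": -2,"wx": 0,"wy": 0,"wz": 0,"claw": 1},{"x": 0,"y": 0,"z": -3,"wx": 0,"wy": 0,"wz": 0,"claw": 1},{"x": 0,"y": 0,"z": -3,"wx": 0,"wy": 0,"wz": 0,"claw": 1},{"x": 0,"y": 0,"z": -3,"wx": 0,"wy": 0,"wz": 0,"claw": 1},{"x": 0,"y": 0,"z": 0,"wx": 0,"wy": 0,"wz": 0,"claw": 1}])

```text
clock: 55.9
tool_pos: [497.3, 36.3, 244.2]
orientation: [3.137, -0.003, 1.62]
force: [0.6, -0.6, -2.2]
opening: 7.3
grasp_force: 41.8
```

Run:
```python
from jaw import *
print(w2l(PC,r.get_state()["tool_pos"])); go((470,341.6,240,79.2),(470,341.6,120,79.2))
```

```text
[194.24714332  38.75350516 244.21932067]
at [497.3  36.3 244.2] rpy [ 1.7975e+02 -1.7000e-01  9.2810e+01] open 7.3 gf 41.8 F [ 0.6 -0.6 -2.2] t 55.9
  x 30.63 y -1.23 z 0.42  wz 13.61
  x 0.00 y 0.00 z 12.00  wz -0.00
```

Request:
servo_tool(rows=[{"x": 3.06,"y": -0.12,"z": 0,"wx": 0,"wy": 0,"wz": 0,"claw": 1},{"x": 3.06,"y": -0.12,"z": 0,"wx": 0,"wy": 0,"wz": 0,"claw": 1},{"x": 3.06,"y": -0.12,"z": 0,"wx": 0,"wy": 0,"wz": 0,"claw": 1},{"x": 3.06,"y": -0.12,"z": 0,"wx": 0,"wy": 0,"wz": 0,"claw": 1},{"x": 3.06,"y": -0.12,"z": 0,"wx": 0,"wy": 0,"wz": 0,"claw": 1},{"x": 3.06,"y": -0.12,"z": 0,"wx": 0,"wy": 0,"wz": 0,"claw": 1},{"x": 3.06,"y": -0.12,"z": 0,"wx": 0,"wy": 0,"wz": 0,"claw": 1},{"x": 3.06,"y": -0.12,"z": 0,"wx": 0,"wy": 0,"wz": 0,"claw": 1},{"x": 3.06,"y": -0.12,"z": 0,"wx": 0,"wy": 0,"wz": 0,"claw": 1},{"x": 3.06,"y": -0.12,"z": 0,"wx": 0,"wy": 0,"wz": 0,"claw": 1}])

```text
clock: 56.9
tool_pos: [468.4, 342.7, 241.2]
orientation: [-3.14, -0.004, 1.62]
force: [0.6, -0.6, -1.8]
opening: 7.5
grasp_force: 41.8
```

Request:
servo_tool(rows=[{"x": 0,"y": 0,"z": 0,"wx": 0,"wy": 0,"wz": 6.8,"claw": 1},{"x": 0,"y": 0,"z": 0,"wx": 0,"wy": 0,"wz": 6.8,"claw": 1},{"x": 0,"y": 0,"z": 3,"wx": 0,"wy": 0,"wz": 0,"claw": 1},{"x": 0,"y": 0,"z": 3,"wx": 0,"wy": 0,"wz": 0,"claw": 1},{"x": 0,"y": 0,"z": 3,"wx": 0,"wy": 0,"wz": 0,"claw": 1},{"x": 0,"y": 0,"z": 3,"wx": 0,"wy": 0,"wz": 0,"claw": 1},{"x": 0,"y": 0,"z": 0,"wx": 0,"wy": 0,"wz": 0,"claw": 1},{"x": 0,"y": 0,"z": 0,"wx": 0,"wy": 0,"wz": 0,"claw": 1},{"x": 0,"y": 0,"z": 0,"wx": 0,"wy": 0,"wz": 0,"claw": 1}])

```text
clock: 57.8
tool_pos: [469.4, 342.3, 122.9]
orientation: [-3.141, -0.005, 1.382]
force: [0.1, -0.2, -1.2]
opening: 7.5
grasp_force: 41.7
```

Run:
```python
from jaw import *
go((470,341.6,75.5,79.2))
p,d=vision.read_camera("scene"); W=cloud("scene",d); tz=r.get_state()["tool_pos"][2]+30
m=(abs(W[...,2]-tz)<6)&(np.hypot(W[...,0]-470,W[...,1]-341)<60); L=np.array([w2l((470,341.6,np.radians(79.2)),q) for q in W[m]]); print(m.sum(),np.percentile(L,[2,50,98],axis=0).round(1))
```

```text
at [469.4 342.3 122.9] rpy [-179.95   -0.27   79.2 ] open 7.5 gf 41.7 F [ 0.1 -0.2 -1.2] t 57.8
  x -0.06 y 0.08 z 4.74  wz 0.00
65 [[-41.7 -18.8 146.9]
 [-15.9  -1.9 151.5]
 [ -1.4   7.7 157.3]]
```

Request:
servo_tool(rows=[{"x": 0,"y": 0.06,"z": 1,"wx": 0,"wy": 0,"wz": 0,"claw": 1},{"x": 0,"y": 0,"z": 0.8,"wx": 0,"wy": 0,"wz": 0,"claw": 1},{"x": 0,"y": 0,"z": 0.7,"wx": 0,"wy": 0,"wz": 0,"claw": 1},{"x": 0,"y": 0,"z": 0.7,"wx": 0,"wy": 0,"wz": 0,"claw": 1},{"x": 0,"y": 0,"z": 0.7,"wx": 0,"wy": 0,"wz": 0,"claw": 1},{"x": 0,"y": 0,"z": 0.7,"wx": 0,"wy": 0,"wz": 0,"claw": 1},{"x": 0,"y": 0,"z": 0,"wx": 0,"wy": 0,"wz": 0,"claw": 1},{"x": 0,"y": 0,"z": 0,"wx": 0,"wy": 0,"wz": 0,"claw": 1}])

```text
clock: 58.65
tool_pos: [469.0, 342.0, 74.9]
orientation: [-3.139, -0.003, 1.382]
force: [0.1, 1.3, -1.3]
opening: 7.2
grasp_force: 42.8
```

Request:
servo_tool(rows=[{"x": 0,"y": 0,"z": 0.1,"wx": 0,"wy": 0,"wz": 0,"claw": 1},{"x": 0,"y": 0,"z": 0,"wx": 0,"wy": 0,"wz": 0,"claw": 0.4},{"x": 0,"y": 0,"z": 0,"wx": 0,"wy": 0,"wz": 0,"claw": 0.4},{"x": 0,"y": 0,"z": 0,"wx": 0,"wy": 0,"wz": 0,"claw": 0.4},{"x": 0,"y": 0,"z": 0,"wx": 0,"wy": 0,"wz": 0,"claw": 0.4},{"x": 0,"y": 0,"z": -1.5,"wx": 0,"wy": 0,"wz": 0,"claw": 0.4},{"x": 0,"y": 0,"z": -3,"wx": 0,"wy": 0,"wz": 0,"claw": 0.4},{"x": 0,"y": 0,"z": -4,"wx": 0,"wy": 0,"wz": 0,"claw": 0.4},{"x": 0,"y": 0,"z": -4,"wx": 0,"wy": 0,"wz": 0,"claw": 0.4},{"x": 0,"y": 0,"z": -4,"wx": 0,"wy": 0,"wz": 0,"claw": 0.4},{"x": 0,"y": 0,"z": 0,"wx": 0,"wy": 0,"wz": -6.8,"claw": 0.4},{"x": 0,"y": 0,"z": 0,"wx": 0,"wy": 0,"wz": -6.8,"claw": 0.4}])

```text
clock: 59.85
tool_pos: [469.9, 341.7, 240.4]
orientation: [3.141, -0.005, 1.624]
force: [-1.0, 0.6, -0.8]
opening: 25.5
grasp_force: 0.0
```

Run:
```python
from jaw import *
go((*l2w(PC,(194.5,-40,0))[:2],240,92.8),(*l2w(PC,(194.5,-40,0))[:2],80,92.8))
```

```text
at [469.9 341.7 240.4] rpy [179.98  -0.28  93.07] open 25.5 gf 0.0 F [-1.   0.6 -0.8] t 59.9
  x -30.65 y 8.97 z 0.04  wz 0.27
  x 0.00 y 0.00 z 16.00  wz -0.00
```

Request:
servo_tool(rows=[{"x": -3.07,"y": 0.9,"z": 0,"wx": 0,"wy": 0,"wz": 0,"claw": 0.4},{"x": -3.07,"y": 0.9,"z": 0,"wx": 0,"wy": 0,"wz": 0,"claw": 0.4},{"x": -3.07,"y": 0.9,"z": 0,"wx": 0,"wy": 0,"wz": 0,"claw": 0.4},{"x": -3.07,"y": 0.9,"z": 0,"wx": 0,"wy": 0,"wz": 0,"claw": 0.4},{"x": -3.07,"y": 0.9,"z": 0,"wx": 0,"wy": 0,"wz": 0,"claw": 0.4},{"x": -3.07,"y": 0.9,"z": 0,"wx": 0,"wy": 0,"wz": 0,"claw": 0.4},{"x": -3.07,"y": 0.9,"z": 0,"wx": 0,"wy": 0,"wz": 0,"claw": 0.4},{"x": -3.07,"y": 0.9,"z": 0,"wx": 0,"wy": 0,"wz": 0,"claw": 0.4},{"x": -3.07,"y": 0.9,"z": 0,"wx": 0,"wy": 0,"wz": 0,"claw": 0.4},{"x": -3.07,"y": 0.9,"z": 0,"wx": 0,"wy": 0,"wz": 0,"claw": 0.4},{"x": 0,"y": 0,"z": 0,"wx": 0,"wy": 0,"wz": 0,"claw": 0.4},{"x": 0,"y": 0,"z": 0,"wx": 0,"wy": 0,"wz": 0,"claw": 0.4}])

```text
clock: 61.05
tool_pos: [574.3, 38.8, 237.6]
orientation: [-3.139, -0.004, 1.618]
force: [0.1, 0.6, 0.1]
opening: 25.2
grasp_force: 0.0
```

Run:
```python
from jaw import *
go((*l2w(PC,(194.5,-40,0))[:2],80,92.8))
p,d=vision.read_camera("scene"); W=cloud("scene",d); PP=(470,342,np.radians(79.2))
m=(abs(W[...,2]-105)<8)&(np.hypot(W[...,0]-470,W[...,1]-341)<60); L=np.array([w2l(PP,q) for q in W[m]]); print('rack pane',m.sum(),np.percentile(L,[2,50,98],axis=0).round(1).tolist())
cv2.imwrite("pics/p14.png",cv2.resize(p[150:350,220:440],None,fx=3.2,fy=3.0,interpolation=2))
```

```text
at [574.3  38.8 237.6] rpy [-179.87   -0.24   92.73] open 25.2 gf 0.0 F [0.1 0.6 0.1] t 61.0
  x 0.16 y 0.17 z 15.76  wz -0.07
rack pane 121 [[-41.8, -7.2, 97.3], [-6.2, -3.0, 103.2], [36.0, 5.8, 107.6]]
```

View pics/p14.png

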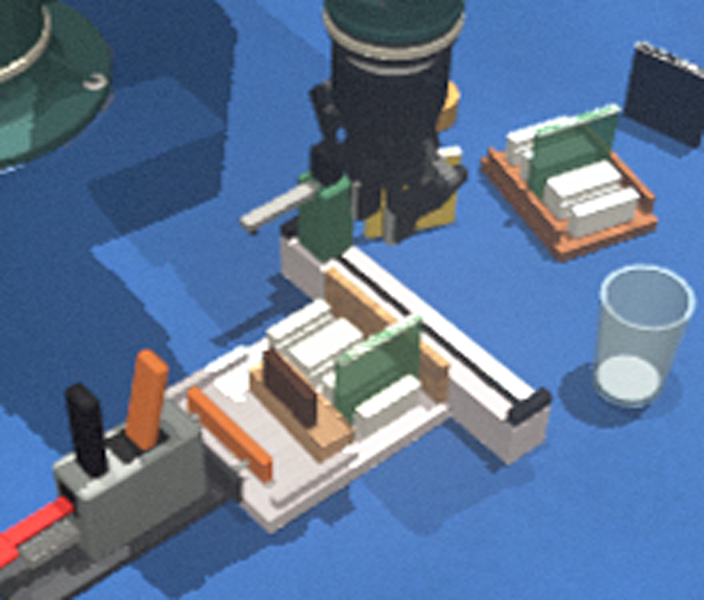

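The first pane stands in the rack's middle slot. Now the second.

Request:
servo_tool(rows=[{"x": 0.15,"y": 0.15,"z": 3,"wx": 0,"wy": 0,"wz": 0,"claw": 0.4},{"x": 0,"y": 0,"z": 3,"wx": 0,"wy": 0,"wz": 0,"claw": 0.4},{"x": 0,"y": 0,"z": 3,"wx": 0,"wy": 0,"wz": 0,"claw": 0.4},{"x": 0,"y": 0,"z": 2,"wx": 0,"wy": 0,"wz": 0,"claw": 0.4},{"x": 0,"y": 0,"z": 1,"wx": 0,"wy": 0,"wz": 0,"claw": 0.4},{"x": 0,"y": 0,"z": 1,"wx": 0,"wy": 0,"wz": 0,"claw": 0.4},{"x": 0,"y": 0,"z": 1,"wx": 0,"wy": 0,"wz": 0,"claw": 0.4},{"x": 0,"y": 0,"z": 1,"wx": 0,"wy": 0,"wz": 0,"claw": 0.4},{"x": 0,"y": 0,"z": 0.9,"wx": 0,"wy": 0,"wz": 0,"claw": 0.4},{"x": 0,"y": 0,"z": 0,"wx": 0,"wy": 0,"wz": 0,"claw": 0.4}])

```text
clock: 62.1
tool_pos: [574.9, 41.3, 77.8]
orientation: [-3.138, -0.004, 1.62]
force: [-1.1, 0.2, -0.1]
opening: 25.7
grasp_force: 0.0
```

Request:
servo_tool(newtons=40, rows=[{"x": 0,"y": 0,"z": 0,"wx": 0,"wy": 0,"wz": 0,"claw": 1},{"x": 0,"y": 0,"z": 0,"wx": 0,"wy": 0,"wz": 0,"claw": 1},{"x": 0,"y": 0,"z": 0,"wx": 0,"wy": 0,"wz": 0,"claw": 1},{"x": 0,"y": 0,"z": 0,"wx": 0,"wy": 0,"wz": 0,"claw": 1},{"x": 0,"y": 0,"z": 0,"wx": 0,"wy": 0,"wz": 0,"claw": 1}])

```text
clock: 62.6
tool_pos: [575.6, 41.3, 79.2]
orientation: [-3.14, -0.004, 1.62]
force: [-1.1, -0.2, 2.1]
opening: 7.4
grasp_force: 40.6
```

Request:
servo_tool(rows=[{"x": 0,"y": 0,"z": -0.5,"wx": 0,"wy": 0,"wz": 0,"claw": 1},{"x": 0,"y": 0,"z": -1,"wx": 0,"wy": 0,"wz": 0,"claw": 1},{"x": 0,"y": 0,"z": -1.5,"wx": 0,"wy": 0,"wz": 0,"claw": 1},{"x": 0,"y": 0,"z": -2,"wx": 0,"wy": 0,"wz": 0,"claw": 1},{"x": 0,"y": 0,"z": -2,"wx": 0,"wy": 0,"wz": 0,"claw": 1},{"x": 0,"y": 0,"z": -3,"wx": 0,"wy": 0,"wz": 0,"claw": 1},{"x": 0,"y": 0,"z": -3,"wx": 0,"wy": 0,"wz": 0,"claw": 1},{"x": 0,"y": 0,"z": -3,"wx": 0,"wy": 0,"wz": 0,"claw": 1},{"x": 0,"y": 0,"z": 0,"wx": 0,"wy": 0,"wz": 0,"claw": 1}])

```text
clock: 63.5
tool_pos: [577.1, 40.7, 243.3]
orientation: [3.137, -0.003, 1.62]
force: [0.5, -0.2, -2.0]
opening: 7.1
grasp_force: 40.1
```

Run:
```python
from jaw import *
print(w2l(PC,r.get_state()["tool_pos"])); go((430.8,349.8,240,79.2),(430.8,349.8,120,79.2))
```

```text
[194.7031682  -41.11499476 243.31715933]
at [577.1  40.7 243.3] rpy [179.75  -0.18  92.81] open 7.1 gf 40.1 F [ 0.5 -0.2 -2. ] t 63.5
  x 31.59 y -13.09 z 0.33  wz 13.61
  x 0.00 y 0.00 z 12.00  wz -0.00
```

Request:
servo_tool(rows=[{"x": 2.87,"y": -1.19,"z": 0,"wx": 0,"wy": 0,"wz": 0,"claw": 1},{"x": 2.87,"y": -1.19,"z": 0,"wx": 0,"wy": 0,"wz": 0,"claw": 1},{"x": 2.87,"y": -1.19,"z": 0,"wx": 0,"wy": 0,"wz": 0,"claw": 1},{"x": 2.87,"y": -1.19,"z": 0,"wx": 0,"wy": 0,"wz": 0,"claw": 1},{"x": 2.87,"y": -1.19,"z": 0,"wx": 0,"wy": 0,"wz": 0,"claw": 1},{"x": 2.87,"y": -1.19,"z": 0,"wx": 0,"wy": 0,"wz": 0,"claw": 1},{"x": 2.87,"y": -1.19,"z": 0,"wx": 0,"wy": 0,"wz": 0,"claw": 1},{"x": 2.87,"y": -1.19,"z": 0,"wx": 0,"wy": 0,"wz": 0,"claw": 1},{"x": 2.87,"y": -1.19,"z": 0,"wx": 0,"wy": 0,"wz": 0,"claw": 1},{"x": 2.87,"y": -1.19,"z": 0,"wx": 0,"wy": 0,"wz": 0,"claw": 1},{"x": 2.87,"y": -1.19,"z": 0,"wx": 0,"wy": 0,"wz": 0,"claw": 1}])

```text
clock: 64.6
tool_pos: [428.6, 350.6, 240.3]
orientation: [-3.14, -0.004, 1.62]
force: [1.4, -0.2, -1.7]
opening: 7.5
grasp_force: 39.9
```

Request:
servo_tool(rows=[{"x": 0,"y": 0,"z": 0,"wx": 0,"wy": 0,"wz": 6.8,"claw": 1},{"x": 0,"y": 0,"z": 0,"wx": 0,"wy": 0,"wz": 6.8,"claw": 1},{"x": 0,"y": 0,"z": 3,"wx": 0,"wy": 0,"wz": 0,"claw": 1},{"x": 0,"y": 0,"z": 3,"wx": 0,"wy": 0,"wz": 0,"claw": 1},{"x": 0,"y": 0,"z": 3,"wx": 0,"wy": 0,"wz": 0,"claw": 1},{"x": 0,"y": 0,"z": 3,"wx": 0,"wy": 0,"wz": 0,"claw": 1},{"x": 0,"y": 0,"z": 0,"wx": 0,"wy": 0,"wz": 0,"claw": 1},{"x": 0,"y": 0,"z": 0,"wx": 0,"wy": 0,"wz": 0,"claw": 1},{"x": 0,"y": 0,"z": 0,"wx": 0,"wy": 0,"wz": 0,"claw": 1}])

```text
clock: 65.5
tool_pos: [430.0, 350.5, 121.9]
orientation: [-3.14, -0.005, 1.382]
force: [-0.1, -0.2, -2.2]
opening: 7.0
grasp_force: 39.9
```

Run:
```python
from jaw import *
go((430.8,349.8,74.2,79.2))
```

```text
at [430.  350.5 121.9] rpy [-179.94   -0.27   79.21] open 7.0 gf 39.9 F [-0.1 -0.2 -2.2] t 65.5
  x -0.06 y 0.09 z 4.77  wz 0.01
```

Request:
servo_tool(rows=[{"x": -0.05,"y": 0.08,"z": 1,"wx": 0,"wy": 0,"wz": 0,"claw": 1},{"x": 0,"y": 0,"z": 0.8,"wx": 0,"wy": 0,"wz": 0,"claw": 1},{"x": 0,"y": 0,"z": 0.7,"wx": 0,"wy": 0,"wz": 0,"claw": 1},{"x": 0,"y": 0,"z": 0.7,"wx": 0,"wy": 0,"wz": 0,"claw": 1},{"x": 0,"y": 0,"z": 0.7,"wx": 0,"wy": 0,"wz": 0,"claw": 1},{"x": 0,"y": 0,"z": 0.7,"wx": 0,"wy": 0,"wz": 0,"claw": 1},{"x": 0,"y": 0,"z": 0.1,"wx": 0,"wy": 0,"wz": 0,"claw": 1},{"x": 0,"y": 0,"z": 0,"wx": 0,"wy": 0,"wz": 0,"claw": 1}])

```text
clock: 66.3
tool_pos: [430.2, 349.7, 73.6]
orientation: [-3.14, -0.004, 1.382]
force: [-0.5, -1.9, 6.9]
opening: 7.4
grasp_force: 42.2
```

Request:
servo_tool(rows=[{"x": 0,"y": 0,"z": 0.1,"wx": 0,"wy": 0,"wz": 0,"claw": 1},{"x": 0,"y": 0,"z": 0,"wx": 0,"wy": 0,"wz": 0,"claw": 1}])

```text
clock: 66.5
tool_pos: [430.4, 349.7, 73.5]
orientation: [-3.141, -0.004, 1.382]
force: [-4.9, -4.5, 23.3]
opening: 7.2
grasp_force: 44.5
```

Request:
servo_tool(rows=[{"x": 0,"y": 0,"z": -0.15,"wx": 0,"wy": 0,"wz": 0,"claw": 1},{"x": 0,"y": 0,"z": 0,"wx": 0,"wy": 0,"wz": 0,"claw": 0.4},{"x": 0,"y": 0,"z": 0,"wx": 0,"wy": 0,"wz": 0,"claw": 0.4},{"x": 0,"y": 0,"z": 0,"wx": 0,"wy": 0,"wz": 0,"claw": 0.4},{"x": 0,"y": 0,"z": 0,"wx": 0,"wy": 0,"wz": 0,"claw": 0.4},{"x": 0,"y": 0,"z": -1.5,"wx": 0,"wy": 0,"wz": 0,"claw": 0.4},{"x": 0,"y": 0,"z": -3,"wx": 0,"wy": 0,"wz": 0,"claw": 0.4},{"x": 0,"y": 0,"z": -4,"wx": 0,"wy": 0,"wz": 0,"claw": 0.4},{"x": 0,"y": 0,"z": -4,"wx": 0,"wy": 0,"wz": 0,"claw": 0.4},{"x": 0,"y": 0,"z": -4,"wx": 0,"wy": 0,"wz": 0,"claw": 0.4},{"x": -4,"y": -1,"z": 0,"wx": 0,"wy": 0,"wz": 0,"claw": 0.4},{"x": -4,"y": -1,"z": 0,"wx": 0,"wy": 0,"wz": 0,"claw": 0.4}])

```text
clock: 67.7
tool_pos: [396.0, 274.1, 239.4]
orientation: [-3.141, -0.005, 1.384]
force: [-0.0, -2.0, -0.6]
opening: 25.7
grasp_force: 0.0
```

Run:
```python
from jaw import *
p,d=vision.read_camera("scene"); a=cv2.resize(p[160:410,120:460],None,fx=2.3,fy=2.3,interpolation=2); cv2.imwrite("pics/p15.png",a)
W=cloud("scene",d); PP=(470,342,np.radians(79.2))
m=(abs(W[...,2]-105)<7)&(np.hypot(W[...,0]-450,W[...,1]-345)<65); L=np.array([w2l(PP,q) for q in W[m]])
for g in(L[:,1]<20,L[:,1]>20): print(g.sum(),np.percentile(L[g],[2,50,98],axis=0).round(1).tolist())
P=W[np.isfinite(W[...,0])]; b=l2w(PC,(137,0,0)); Q=P[(np.hypot(P[:,0]-b[0],P[:,1]-b[1])<56)]; L=np.array([w2l(PC,q) for q in Q])
t=L[(L[:,2]>84)&(L[:,2]<96)]; print('tab top clamp',len(t),np.percentile(t,[3,50,97],axis=0).round(1).tolist())
```

```text
107 [[-42.3, -6.7, 98.2], [-1.0, -2.5, 103.1], [35.8, 5.5, 107.6]]
101 [[-40.7, 33.1, 98.4], [0.2, 37.9, 103.5], [37.1, 45.4, 107.8]]
tab top clamp 102 [[124.1, -41.6, 84.7], [130.1, -13.1, 89.2], [136.2, 16.4, 92.6]]
```

View pics/p15.png

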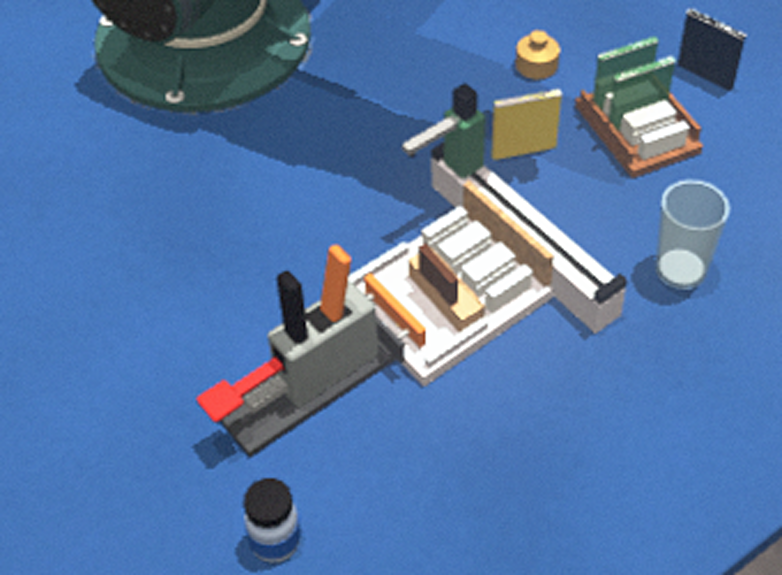

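Both panes are back in the rack. The block was knocked to clamp (140, -12) after I placed it: it's still on the ledge, but off centre. There is ample time, so I'll recentre it.

Run:
```python
from jaw import *
c=l2w(PC,(130.5,-11.6,0)); e=l2w(PC,(117,0,0)); go((*c[:2],240,182.8),(*c[:2],60.3,182.8),(*e[:2],60.3,182.8))
```

```text
at [392.4 269.6 239.1] rpy [-1.7984e+02 -1.0000e-01  7.9220e+01] open 25.6 gf 0.0 F [1.  1.3 3.7] t 67.8
  x -25.97 y 21.06 z -0.09  wz -103.58
  x -0.00 y 0.00 z 17.97  wz -0.00
  x 1.16 y -1.35 z -0.00  wz -0.00
```

Request:
servo_tool(rows=[{"x": -2.6,"y": 2.1,"z": 0,"wx": 0,"wy": 0,"wz": 0,"claw": 0.2},{"x": -2.6,"y": 2.1,"z": 0,"wx": 0,"wy": 0,"wz": 0,"claw": 0.2},{"x": -2.6,"y": 2.1,"z": 0,"wx": 0,"wy": 0,"wz": 0,"claw": 0.2},{"x": -2.6,"y": 2.1,"z": 0,"wx": 0,"wy": 0,"wz": 0,"claw": 0.2},{"x": -2.6,"y": 2.1,"z": 0,"wx": 0,"wy": 0,"wz": 0,"claw": 0.2},{"x": -2.6,"y": 2.1,"z": 0,"wx": 0,"wy": 0,"wz": 0,"claw": 0.2},{"x": -2.6,"y": 2.1,"z": 0,"wx": 0,"wy": 0,"wz": 0,"claw": 0.2},{"x": -2.6,"y": 2.1,"z": 0,"wx": 0,"wy": 0,"wz": 0,"claw": 0.2},{"x": -2.6,"y": 2.1,"z": 0,"wx": 0,"wy": 0,"wz": 0,"claw": 0.2},{"x": -2.6,"y": 2.1,"z": 0,"wx": 0,"wy": 0,"wz": 0,"claw": 0.2},{"x": 0,"y": 0,"z": 0,"wx": 0,"wy": 0,"wz": -8,"claw": 0.2}])

```text
clock: 68.85
tool_pos: [554.7, -23.6, 236.4]
orientation: [-3.139, -0.003, 1.52]
force: [-0.4, 1.0, 0.7]
opening: 34.1
grasp_force: 0.0
```

Request:
servo_tool(rows=[{"x": 0,"y": 0,"z": 0,"wx": 0,"wy": 0,"wz": -8,"claw": 0.2},{"x": 0,"y": 0,"z": 0,"wx": 0,"wy": 0,"wz": -8,"claw": 0.2},{"x": 0,"y": 0,"z": 0,"wx": 0,"wy": 0,"wz": -8,"claw": 0.2},{"x": 0,"y": 0,"z": 0,"wx": 0,"wy": 0,"wz": -8,"claw": 0.2},{"x": 0,"y": 0,"z": 0,"wx": 0,"wy": 0,"wz": -8,"claw": 0.2},{"x": 0,"y": 0,"z": 0,"wx": 0,"wy": 0,"wz": -8,"claw": 0.2},{"x": 0,"y": 0,"z": 0,"wx": 0,"wy": 0,"wz": -8,"claw": 0.2},{"x": 0,"y": 0,"z": 0,"wx": 0,"wy": 0,"wz": -8,"claw": 0.2},{"x": 0,"y": 0,"z": 0,"wx": 0,"wy": 0,"wz": -8,"claw": 0.2},{"x": 0,"y": 0,"z": 0,"wx": 0,"wy": 0,"wz": -8,"claw": 0.2},{"x": 0,"y": 0,"z": 0,"wx": 0,"wy": 0,"wz": -8,"claw": 0.2},{"x": 0,"y": 0,"z": 0,"wx": 0,"wy": 0,"wz": -7.6,"claw": 0.2}])

```text
clock: 70.05
tool_pos: [553.2, -20.5, 237.0]
orientation: [3.138, -0.002, -3.087]
force: [-0.1, 0.8, 0.3]
opening: 34.3
grasp_force: 0.0
```

Request:
servo_tool(rows=[{"x": 0,"y": 0,"z": 3,"wx": 0,"wy": 0,"wz": 0,"claw": 0.2},{"x": 0,"y": 0,"z": 3,"wx": 0,"wy": 0,"wz": 0,"claw": 0.2},{"x": 0,"y": 0,"z": 3,"wx": 0,"wy": 0,"wz": 0,"claw": 0.2},{"x": 0,"y": 0,"z": 2,"wx": 0,"wy": 0,"wz": 0,"claw": 0.2},{"x": 0,"y": 0,"z": 0,"wx": 0,"wy": 0,"wz": 0,"claw": 0.2},{"x": 0,"y": 0,"z": 0,"wx": 0,"wy": 0,"wz": 0,"claw": 0.2}])

```text
clock: 70.65
tool_pos: [553.1, -20.2, 127.7]
orientation: [3.138, -0.002, -3.093]
force: [0.2, 0.7, -0.0]
opening: 34.1
grasp_force: 0.0
```

Run:
```python
from jaw import *
c=l2w(PC,(130.5,-11.6,0)); e=l2w(PC,(117,0,0)); go((*c[:2],60.3,182.8),(*e[:2],60.3,182.8))
p,h,X,Y,Z=pts(); m=(Z>84)&(Z<95)&(X>100)&(X<165)&(abs(Y)<60); print('tab',m.sum(),np.percentile(X[m],[3,50,97]).round(1),np.percentile(Y[m],[3,97]).round(1))
```

```text
at [553.1 -20.2 127.7] rpy [ 1.7978e+02 -1.1000e-01 -1.7719e+02] open 34.1 gf 0.0 F [ 0.2  0.7 -0. ] t 70.7
  x 0.26 y -0.46 z 6.74  wz 0.01
  x 1.16 y -1.35 z -0.00  wz -0.00
tab 90 [124.1 128.9 135.4] [-41.7  13.1]
```

Request:
servo_tool(rows=[{"x": 0.25,"y": -0.45,"z": 0,"wx": 0,"wy": 0,"wz": 0,"claw": 0.2},{"x": 0,"y": 0,"z": 1.5,"wx": 0,"wy": 0,"wz": 0,"claw": 0.2},{"x": 0,"y": 0,"z": 1.5,"wx": 0,"wy": 0,"wz": 0,"claw": 0.2},{"x": 0,"y": 0,"z": 1.5,"wx": 0,"wy": 0,"wz": 0,"claw": 0.2},{"x": 0,"y": 0,"z": 1.5,"wx": 0,"wy": 0,"wz": 0,"claw": 0.2},{"x": 0,"y": 0,"z": 0.6,"wx": 0,"wy": 0,"wz": 0,"claw": 0.2},{"x": 0,"y": 0,"z": 0,"wx": 0,"wy": 0,"wz": 0,"claw": 0.2}])

```text
clock: 71.4
tool_pos: [550.5, -24.7, 61.3]
orientation: [3.138, -0.002, -3.093]
force: [-0.0, 0.8, 0.2]
opening: 33.9
grasp_force: 0.0
```

Request:
servo_tool(newtons=30, rows=[{"x": 0,"y": 0,"z": 0,"wx": 0,"wy": 0,"wz": 0,"claw": 1},{"x": 0,"y": 0,"z": 0,"wx": 0,"wy": 0,"wz": 0,"claw": 1},{"x": 0,"y": 0,"z": 0,"wx": 0,"wy": 0,"wz": 0,"claw": 1},{"x": 0,"y": 0,"z": 0,"wx": 0,"wy": 0,"wz": 0,"claw": 1},{"x": 0,"y": 0,"z": 0,"wx": 0,"wy": 0,"wz": 0,"claw": 1},{"x": 0,"y": 0,"z": 0,"wx": 0,"wy": 0,"wz": 0,"claw": 1}])

```text
clock: 72.0
tool_pos: [551.1, -24.6, 61.9]
orientation: [3.138, -0.0, -3.093]
force: [0.1, 0.9, 6.7]
opening: 9.5
grasp_force: 35.3
```

Run:
```python
from jaw import *
c=l2w(PC,(117,0,0)); s=r.get_state()["tool_pos"]; print(w2l(PC,s)); go((*c[:2],s[2],182.8))
```

```text
[130.75100072 -12.04933569  61.94122922]
at [551.1 -24.6  61.9] rpy [ 1.7980e+02 -2.0000e-02 -1.7719e+02] open 9.5 gf 35.3 F [0.1 0.9 6.7] t 72.0
  x 1.21 y -1.37 z -0.00  wz 0.01
```

Request:
servo_tool(rows=[{"x": 0,"y": 0,"z": -0.4,"wx": 0,"wy": 0,"wz": 0,"claw": 1},{"x": 0,"y": 0,"z": -0.4,"wx": 0,"wy": 0,"wz": 0,"claw": 1},{"x": 0,"y": -0.7,"z": 0,"wx": 0,"wy": 0,"wz": 0,"claw": 1},{"x": 0.6,"y": -0.67,"z": 0,"wx": 0,"wy": 0,"wz": 0,"claw": 1},{"x": 0.6,"y": 0,"z": 0,"wx": 0,"wy": 0,"wz": 0,"claw": 1},{"x": 0,"y": 0,"z": 0.4,"wx": 0,"wy": 0,"wz": 0,"claw": 1},{"x": 0,"y": 0,"z": 0.3,"wx": 0,"wy": 0,"wz": 0,"claw": 1},{"x": 0,"y": 0,"z": 0,"wx": 0,"wy": 0,"wz": 0,"claw": 1},{"x": 0,"y": 0,"z": 0,"wx": 0,"wy": 0,"wz": 0,"claw": 1}])

```text
clock: 72.9
tool_pos: [539.2, -38.6, 61.9]
orientation: [3.138, -0.002, -3.092]
force: [-0.7, -0.1, -1.0]
opening: 9.5
grasp_force: 34.4
```

Request:
servo_tool(rows=[{"x": 0,"y": 0,"z": 0.06,"wx": 0,"wy": 0,"wz": 0,"claw": 1},{"x": 0,"y": 0,"z": 0,"wx": 0,"wy": 0,"wz": 0,"claw": 0.3},{"x": 0,"y": 0,"z": 0,"wx": 0,"wy": 0,"wz": 0,"claw": 0.3},{"x": 0,"y": 0,"z": 0,"wx": 0,"wy": 0,"wz": 0,"claw": 0.3},{"x": 0,"y": 0,"z": 0,"wx": 0,"wy": 0,"wz": 0,"claw": 0.3},{"x": 0,"y": 0,"z": -1.5,"wx": 0,"wy": 0,"wz": 0,"claw": 0.3},{"x": 0,"y": 0,"z": -3,"wx": 0,"wy": 0,"wz": 0,"claw": 0.3},{"x": 0,"y": 0,"z": -4,"wx": 0,"wy": 0,"wz": 0,"claw": 0.3},{"x": 0,"y": 0,"z": -4,"wx": 0,"wy": 0,"wz": 0,"claw": 0.3},{"x": 0,"y": 0,"z": -4,"wx": 0,"wy": 0,"wz": 0,"claw": 0.3},{"x": 3,"y": 0,"z": -2,"wx": 0,"wy": 0,"wz": 0,"claw": 0.3},{"x": 3,"y": 0,"z": 0,"wx": 0,"wy": 0,"wz": 0,"claw": 0.3}])

```text
clock: 74.1
tool_pos: [480.4, -42.7, 249.0]
orientation: [3.139, 0.002, -3.092]
force: [-0.3, 0.6, -0.6]
opening: 29.6
grasp_force: 0.0
```

Request:
servo_tool(rows=[{"x": 3,"y": 0,"z": 0,"wx": 0,"wy": 0,"wz": 0,"claw": 0.3},{"x": 2,"y": 0,"z": 0,"wx": 0,"wy": 0,"wz": 0,"claw": 0.3},{"x": 0,"y": 0,"z": 0,"wx": 0,"wy": 0,"wz": 0,"claw": 0.3},{"x": 0,"y": 0,"z": 0,"wx": 0,"wy": 0,"wz": 0,"claw": 0.3},{"x": 0,"y": 0,"z": 0,"wx": 0,"wy": 0,"wz": 0,"claw": 0.3}])

```text
clock: 74.6
tool_pos: [430.5, -44.9, 246.7]
orientation: [3.138, -0.002, -3.093]
force: [-0.6, -0.6, -0.3]
opening: 30.0
grasp_force: 0.0
```

Run:
```python
from jaw import *
p,h,X,Y,Z=pts(); m=(Z>84)&(Z<95)&(X>90)&(X<165)&(abs(Y)<60); print('tab',m.sum(),np.percentile(X[m],[3,50,97]).round(1),np.percentile(Y[m],[3,97]).round(1))
m=(X>235)&(X<300)&(abs(Y)<150)&(Z>140)&(Z<178); print('grip Y',m.sum(),np.percentile(Y[m],[3,50,97]).round(1))
cv2.imwrite("pics/p16.png",cv2.resize(p[160:360,200:450],None,fx=3,fy=3,interpolation=2)); go()
```

```text
tab 105 [109.8 114.8 120.5] [-28.8  27.1]
grip Y 132 [ 91.5  99.6 114.2]
at [430.5 -44.9 246.6] rpy [ 1.7977e+02 -1.0000e-01 -1.7718e+02] open 29.7 gf 0.0 F [ 1.3 -0.4 -0.3] t 74.7
```

View pics/p16.png

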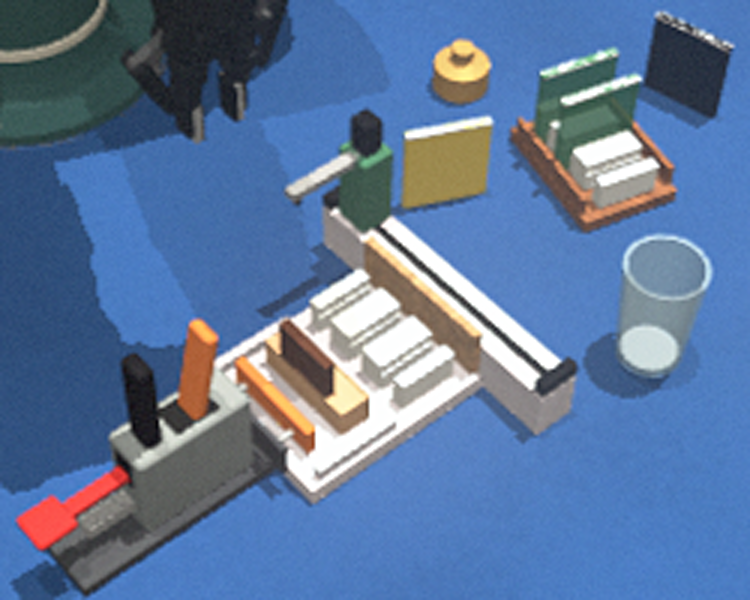

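The block stands centred on the ledge at about (315,380), both panes stand in the rack at about (580,100), the head is at its far end and the jaw is back. The arm is clear, so I'm handing in.

```bash
python3 -c "
from station import job
print(job.finish_job())"
```

```text
the job is handed in; nothing more can be done
None
```

I handed the job in after about 75 s of robot time: both panes present were clamped, marked and returned to the rack, and the jaw is fully back. The block was knocked about 20 mm aside after I placed it and was clamped there; after returning the panes I recentred it on the ledge.

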